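# Load the food warmer and set its heat lever

### The job

The steel canister lies on its side: stand it upright on the counter and let go of it, then take it again by the knob on top and stand it upright on the floor of the food warmer's well. After that shut the warmer's lid fully, and last of all swing the heat lever so that it points at the fourth of its five brass studs, counted from the stud nearest the robot. Never let the canister drop or topple, and leave the cup, the jar and the spatula where they are.

Things in the scene. Friction and masses are not known exactly. Their poses are not given: they have to be found in the camera images.
- warmer: Countertop food warmer, fixed. Origin at counter height under the middle of the well; x points away from the robot, y to the left, z up (yaw up to 0.3). On the left a steel well: open-topped box, 180 (x) by 160 (y) outside, walls 10 thick, rim 95 above the counter; inner floor 160 by 140, 20 above the counter. On its right the black control box with the heat lever.
- well (a point): Centre of the well's inner floor, 20 above the counter; axes as the warmer's.
- panel (a point): Centre of the control box's flat top, 80 above the counter; axes as the warmer's. The box is 180 (x) by 125 (y). Five brass studs, 10 dia and 9 tall, stand on it on an arc of radius 90 about the lever's pivot; from the nearest to the robot to the farthest they mark lever values 0, 0.4, 0.8, 1.2 and 1.6 rad.
- lid (a joint): Lid angle, rad: 0 shut, grows as it opens, at most 1.95; starts standing open at 1.5 to 1.85. Hinged along the well's left (+y) rim. A stiff hinge holds it wherever it is left, so it must be pushed all the way (about 3 N at its edge).
- lid_hinge (a point): Middle of the lid's hinge line, on the well's left rim: 80 from the well's centre along the warmer's +y and 96 above the counter. The hinge line runs along the warmer's x. Its frame turns with the lid.
- lid_edge (a point): Middle of the free edge on the lid's outside face, 160 from the hinge along the plate and 41 off it. The lid is a shallow steel hood without handle: plate 180 (along the hinge) by 160, skirts 35 deep, so the canister's knob fits under it. Shut, the outside face is 137 above the counter; standing open it looks to the left (+y).
- lever (a joint): Heat lever's angle, rad, about a vertical axis, growing counterclockwise seen from above: 0 points at the stud nearest the robot (heading: the warmer's -y turned 0.8 towards the robot), 0.8 along the warmer's -y, 1.6 at the farthest stud. Starts between 0 and 0.7; friction holds it where it is left (about 2 N to move it at the knob).
- lever_knob (a point): Centre of the top face of the lever's black upright knob: 20 dia, 32 tall, its top 124 above the counter, 65 from the pivot. The lever is a flat bar under it.
- lever_pivot (a point): On the lever's vertical axis (warmer x 0, y -105), at the height of the knob's top, 124 above the counter.
- canister: Closed steel canister: square body 52 by 52 by 80 with a black knob 22 dia, 26 tall on the middle of its top; about 0.25 to 0.5 kg. Origin at the centre of the base, z along its axis from the base to the knob. It starts lying on one side, its axis level, with the knob pointing away from the robot (within about 25 degrees of straight ahead).
- canister_knob (a point): Centre of the outer face of the canister's knob, 106 from the base.
- cup: Bystander: blue cup with a handle, 80 dia, 65 tall, origin at its underside.
- jar: Bystander: closed glass jar 60 dia, 100 tall, origin at its underside.
- spatula: Bystander: spatula lying on the counter.

How it is judged:
By the outcome, as a careful person would: the job done as asked, in the order asked, and still so for the second after the job is handed in, with the robot touching nothing.
It also fails if it takes over 72 s, if anything falls off the work surface, if the arm or the gripper's body presses on something with over 40 N, if the wrist force passes 120 N, or if a joint passes its speed limit or range.

### The arm

A 6-joint arm with a two-finger parallel gripper is mounted at the origin on the work surface. World frame = base frame: x ahead of the robot, y to its left, z up, the work surface at z = 0. Lengths are in mm, angles in rad, forces in N, time in s.
With the tool pointing down it reaches from about 350 to 1000 mm from the base axis. Payload 7.1 kg.
Tool frame: the origin (TCP) lies midway between the tips of the shut fingers; the grasp point (between the pads) lies behind it (ctrl.grip_point_offset is the z of the grasp point in the tool frame, in mm); z points along the fingers, y is the line along which they close (so a half turn about z gives the same grasp; the last joint's range is limited). The gripper opens to 85 mm and grips with 20 to 120 N. Pads are 22 mm wide; open, the fingers measure 114 mm over their backs; the gripper's body (76 mm by 85 mm) begins 54 mm behind the grasp point. The pads swing forward as they close: fully open they stand 13 mm farther back than shut.
Start: joints at [-1.281, 0.423, 1.63, -0, 1.089, -0.019], TCP at [189.965, -595.414, 231.319] pointing down, gripper open.
Joint ranges: [-3, 3], [-0.9, 2.11], [0.09, 2.58], [-1.31, 4.45], [0.11, 2.69], [-2.54, 2.54]. Speed limits (rad/s): [2.39, 2.39, 3.01, 3.14, 3.14, 3.14].

### API

Orientations are given as a unit quaternion [w, x, y, z].
In Python, from rig import monitor, get_image, order, search_frame, masks_of, ctrl gives the robot as it stands.
- The arm moves only by the tool send_rows, never from a script. Its argument "series" is a list of rows, each a list of 2 entries, a list of its own where there are three numbers: the shift along the world's x, y, z in cm, then the turn, a rotation vector about the world's x, y, z in degrees. A call has 1 to 12 rows; each row shifts and turns the commanded pose from where the row before left it; what a row does not reach is not made up. A row lasts 1/12 s, in which the tool goes at most 41.7 mm and 7.16 degrees, less where a joint would pass 70% of its speed; a pose out of reach is approached as far as the arm can. A call is refused whole if a number of a shift passes 4.17 or a number of a turn 7.16, either way. A call with a gripper value outside its range is refused whole. "grip" is the closure in counts, from 0 (fully open) to 255 (shut), set as the call begins (left out, the last holds). The fingers move at their own pace and stop on an object; "grip_force" is the grip in N (left out, the last holds). Time passes only in rows, so rows that do not move let the fingers close. It gives the time, the measured TCP pose, the force, the opening and the grip force at its end, in the units of the state.
- monitor.observe(): the state, without advancing time (a new reading comes with each control period).
- get_image(name): name is "scene" or "side" or "wrist"; returns a dict with "frame" (400x640x3 uint8, red, green, blue), "fovy" (degrees; the focal length in pixels is half the picture's height over the tangent of half this angle, whatever the lens; pixels are square), "cx", "cy" (the principal point, pixels), "eye" and "rotation" of the camera in the world. Camera axes: x right, y down, z forward; pixel columns grow to the right and rows downward; lengths in mm; the calibration is good to about 2 mm. A picture is of the moment at which its call begins. There is no depth.
- order.close_job(): hands the job in; it is judged then, once.
Trained networks look in the newest picture that a camera, given by its name, has taken for a name from the list of things; names that differ only in an ending like _2 or _b are one class to them, and where a whole thing is asked for, a point or a joint stands for the part that bears it (a point fixed in the world has none). Each returns a list of dicts, best first, with "p" (0 to 1); they miss things now and then, are a little off and sometimes report something else, mostly with a low value. They report only what shows in the picture. A call takes as long as a camera call.
- search_frame(camera, thing): "box" ([left, top, width, height] in pixels, round what is visible of it).
- masks_of(camera, thing): "mask" (400x640 bool, what is visible of it) and "box" ([left, top, width, height] in pixels, round what is visible of it).
The state is a dict: "clock": time; "joints": joint angles; "joint_velocities": joint speeds; "joint_torque": joint torques, N m; "ee_pos": TCP position; "tcp_rot": TCP orientation; "ft_force": force on the tool from outside, world axes, zero at the start; "wrist_torque": the same for the moment, N m; "gripper_width": finger opening in mm; "grasp_force": force on a finger pad.
Only numpy, scipy, OpenCV 4.12 (cv2) and the standard library are available. Lean on these libraries where they do the work, as an engineer would, in place of code of your own. Each camera call takes 0.05 s, during which the arm holds its last target. There are 200 camera calls.

## Working session

There is one attempt and no reset: what is moved stays moved. The work goes in short steps, Python scripts to look and compute and a tool call to move; the robot and the scene stay as the last step left them, time stands still between calls to the robot, and variables do not carry over. Pictures are saved under pics/ and viewed, at most 12 in all, crops included, and the job is handed in when it is done.

Besides the shell and the picture viewer there is one more tool, called after "Emit:" as a command line: name --argument value ..., lists and objects as JSON in quotes. send_rows: Moves the arm, as the interface text tells. Its arguments: {"type":"object","properties":{"series":{"type":"array","items":{"type":"array"}},"grip":{"type":"number"},"grip_force":{"type":"number"}},"required":["series"]}

```bash
mkdir -p pics; ls
cat > h.py <<'E'
import numpy as np, cv2
from rig import monitor, get_image, order, search_frame, masks_of, ctrl
def K(im):
    f=200/np.tan(np.radians(im['fovy'])/2); return f,im['cx'],im['cy']
def Rm(im):
    R=np.array(im['rotation'],float)
    if R.shape==(3,3): return R
    from scipy.spatial.transform import Rotation as T
    return T.from_quat([*R.ravel()[1:],R.ravel()[0]]).as_matrix()
def proj(im,P):
    f,cx,cy=K(im); q=(np.atleast_2d(P)-im['eye'])@Rm(im); return np.c_[cx+f*q[:,0]/q[:,2],cy+f*q[:,1]/q[:,2]]
def ray(im,uv):
    f,cx,cy=K(im); d=np.array([(uv[0]-cx)/f,(uv[1]-cy)/f,1]); return np.array(im['eye'],float),Rm(im)@d
def atz(im,uv,z):
    o,d=ray(im,uv); return o+d*(z-o[2])/d[2]
def tri(obs):
    A=np.zeros((3,3));b=np.zeros(3)
    for im,uv in obs:
        o,d=ray(im,uv);d=d/np.linalg.norm(d);M=np.eye(3)-np.outer(d,d);A+=M;b+=M@o
    return np.linalg.solve(A,b)
def save(im,n): cv2.imwrite('pics/'+n,im['frame'][:,:,::-1])
E
python3 - <<'E'
from h import *
np.set_printoptions(suppress=True,precision=3)
print(monitor.observe(), ctrl.grip_point_offset)
ims={c:get_image(c) for c in ('scene','side','wrist')}
for c,i in ims.items():
    save(i,c+'0.png'); print(c,i['fovy'],i['cx'],i['cy'],i['eye'],i['rotation'])
    for t in ('canister','canister_knob','lever_knob','warmer','lid','cup','jar','spatula'):
        r=search_frame(c,t); print(t,[(np.round(x['box']).tolist(),round(x['p'],2)) for x in r[:2]])
cv2.imwrite('pics/a.png',np.vstack([ims['scene']['frame'],ims['side']['frame']])[:,:,::-1])
E
```

```text
pics
{'clock': 0.0, 'joints': array([-1.281,  0.424,  1.631, -0.   ,  1.089, -0.019]), 'joint_velocities': array([-0.   ,  0.001,  0.001,  0.002, -0.   , -0.001]), 'joint_torque': array([  0.004, -55.738, -28.174,   0.   ,   0.007,  -0.   ]), 'ee_pos': array([ 189.814, -594.881,  230.522]), 'tcp_rot': array([-0.001,  0.988,  0.154, -0.   ]), 'ft_force': array([-0.746,  0.303,  0.787]), 'wrist_torque': array([ 0.033, -0.035,  0.022]), 'grasp_force': 0.0, 'gripper_width': 85.40120670139493} -18.700000000000003
scene 55.04297778664919 317.0851379178486 196.59218123463577 [ 956.82  -488.637  840.519] [-0.288  0.888  0.342 -0.105]
canister [([221.0, 218.0, 35.0, 39.0], 0.88)]
canister_knob [([218.0, 217.0, 35.0, 44.0], 0.58)]
lever_knob [([323.0, 142.0, 35.0, 14.0], 0.74)]
warmer [([360.0, 40.0, 74.0, 79.0], 0.7), ([302.0, 40.0, 134.0, 166.0], 0.62)]
lid [([362.0, 39.0, 73.0, 80.0], 0.59)]
cup [([326.0, 241.0, 50.0, 42.0], 0.61)]
jar [([162.0, 282.0, 38.0, 43.0], 0.65)]
spatula [([357.0, 37.0, 80.0, 82.0], 0.73), ([187.0, 280.0, 106.0, 108.0], 0.65)]
side 46.392105128483635 321.78284007238386 202.61558742731322 [ 394.484 -904.869  783.558] [-0.417  0.901 -0.106  0.058]
canister [([273.0, 262.0, 56.0, 35.0], 0.69), ([231.0, 57.0, 105.0, 155.0], 0.3)]
canister_knob [([273.0, 261.0, 55.0, 41.0], 0.73)]
lever_knob [([274.0, 149.0, 19.0, 25.0], 0.67)]
warmer [([229.0, 56.0, 104.0, 157.0], 0.98)]
lid [([228.0, 58.0, 69.0, 65.0], 0.92)]
cup [([366.0, 205.0, 45.0, 39.0], 0.76)]
jar []
spatula [([360.0, 273.0, 70.0, 118.0], 0.66)]
wrist 68.76527456228003 320.1877195908094 196.06877455106496 [ 263.255 -570.261  372.767] [ 0.124  0.798 -0.583 -0.091]
canister []
canister_knob []
lever_knob []
warmer []
lid []
cup []
jar []
spatula []
```

View pics/scene0.png

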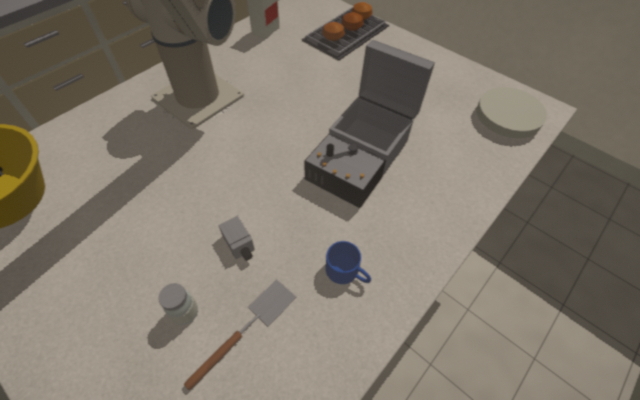

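View pics/side0.png

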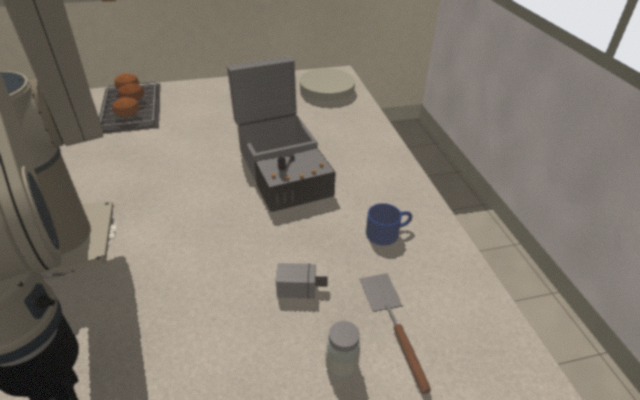

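The scene shows the canister at scene px (237,237) with its knob at (247,254), and the warmer at (345,150) with the lid open. The cup, jar and spatula lie clear of both. I need enlarged crops to get corner positions.

Run:
```python
import cv2,numpy as np
s=cv2.imread('pics/scene0.png');d=cv2.imread('pics/side0.png')
r=lambda a,x,y,w,h,k:cv2.resize(a[y:y+h,x:x+w],(w*k,h*k),interpolation=cv2.INTER_CUBIC)
A=r(s,300,110,130,100,3);B=r(d,225,115,130,100,3)
C=r(s,205,205,65,65,4);D=r(d,260,250,80,60,4)
o=np.zeros((600,800,3),np.uint8);o[:300,:390]=A;o[:300,400:790]=B;o[310:570,:260]=C;o[310:550,400:720]=D
cv2.imwrite('pics/c.png',o)
```

```text
(no output)
```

View pics/c.png

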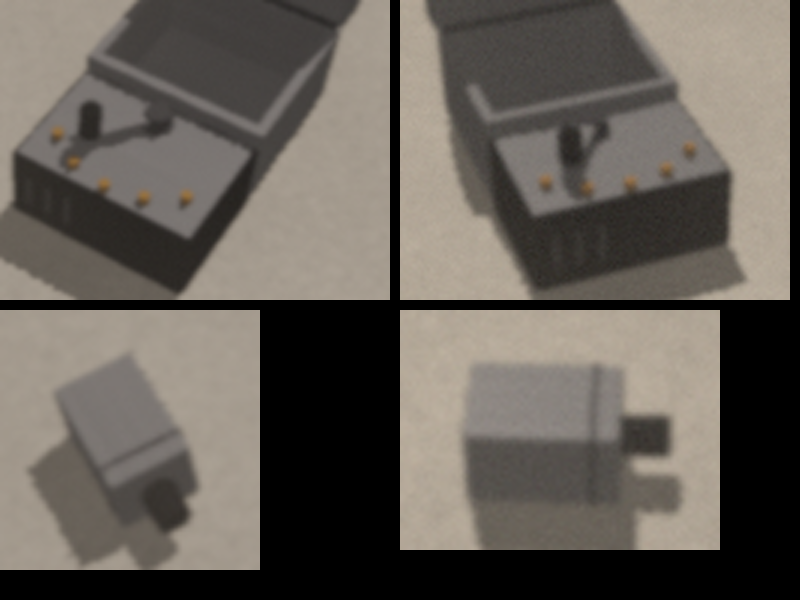

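```bash
cat > fit.py <<'E'
from h import *
from scipy.optimize import least_squares
np.set_printoptions(suppress=True,precision=2)
S=get_image('scene');D=get_image('side')
sc=lambda L,o,k:np.array(L)/k+np.array(o)
def fit(groups,p0):
    def f(p):
        c,s=np.cos(p[2]),np.sin(p[2]);R=np.array([[c,-s,0],[s,c,0],[0,0,1]])
        return np.concatenate([(proj(im,np.array(P)@R.T+[p[0],p[1],0])-uv).ravel() for im,P,uv in groups])
    r=least_squares(f,p0,loss='soft_l1');print('pose',r.x,'cost',r.cost);print(r.fun.reshape(-1,2).T);return r.x
a=np.array([0,.4,.8,1.2,1.6])
st=np.c_[-90*np.sin(.8-a),-105-90*np.cos(.8-a),85+0*a]
W=fit([(S,st,sc([(57,133),(73,162),(104,185),(144,197),(186,197)],(300,110),3)),
 (D,st,sc([(145,182),(188,187),(231,182),(266,170),(290,148)],(225,115),3)),
 (S,[(-90,-205,80),(90,-205,80),(90,-80,80)],sc([(15,153),(190,238),(253,152)],(300,110),3)),
 (D,[(-90,-205,80),(90,-205,80)],sc([(135,215),(328,173)],(225,115),3))],[500,100,0])
C=fit([(S,[(0,26,52),(0,-26,52),(80,26,52),(80,-26,52),(106,0,26)],sc([(130,45),(57,85),(183,120),(105,160),(172,208)],(205,205),4)),
 (D,[(0,26,52),(0,-26,52),(80,26,52),(80,-26,52),(0,-26,0),(80,-26,0),(106,0,26)],sc([(70,55),(66,127),(222,58),(222,130),(70,188),(222,190),(268,125)],(260,250),4))],[450,-300,0])
k=tri([(S,sc([(90,103)],(300,110),3)[0]),(D,sc([(170,128)],(225,115),3)[0])]);print('lever knob',k)
c,s=np.cos(W[2]),np.sin(W[2]);q=np.array([[c,s],[-s,c]])@(k[:2]-W[:2]);d=q-[0,-105];print(q,np.hypot(*d),'lever',0.8-np.arctan2(-d[0],-d[1]))
T=lambda x,y:(W[0]+c*x-s*y,W[1]+s*x+c*y)
print('hinge',T(0,80))
for th in (1.5,1.6,1.7,1.8,1.85):
    P=[]
    for x in(-90,90): 
        y,z=80-(160*np.cos(th)-41*np.sin(th)*-1*-1) ,0
        y=80-160*np.cos(th)+41*np.sin(th); z=96+160*np.sin(th)+41*np.cos(th)
        P.append((*T(x,y),z))
    print(th,proj(S,P).ravel(),proj(D,P).ravel())
for t in('cup','jar'):
    for cn,im in(('scene',S),('side',D)):
        for r in search_frame(cn,t)[:1]:
            b=r['box'];print(t,cn,atz(im,(b[0]+b[2]/2,b[1]+b[3]/2),35))
E
python3 fit.py
```

```text
pose [550.79 200.37   0.15] cost 7.838997999721556
[[ 0.02  0.03 -0.18 -0.21 -0.08  0.28 -0.13 -0.2   0.13 -0.15 -1.93 -0.
   2.16 -1.48  2.05]
 [ 0.15  0.1   0.03  0.17  0.02 -0.43 -0.15  0.02 -0.6  -0.09 -0.38  1.91
  -1.31  1.14 -0.97]]
pose [ 470.28 -260.96   -0.25] cost 15.234259810289906
[[-0.88 -2.21  1.42  0.79  0.98  0.15 -0.92  0.16 -0.31 -0.75 -0.51  0.71]
 [-1.15 -1.11  4.13  5.08  1.13 -1.18 -0.05 -1.26 -0.11  0.98  1.14 -0.15]]
lever knob [536.18  39.32 126.3 ]
[ -39.15 -156.9 ] 65.01347544549085 lever 0.15370869588798397
hinge (np.float64(538.5075648538511), np.float64(279.4244132525532))
1.5 [369.01  40.86 432.5   64.14] [228.35  66.23 292.38  56.6 ]
1.6 [371.73  39.27 434.66  62.19] [227.03  65.19 290.45  55.71]
1.7 [374.23  38.34 436.54  60.93] [225.85  64.81 288.63  55.44]
1.8 [376.5   38.05 438.11  60.32] [224.82  65.05 286.93  55.78]
1.85 [377.54  38.14 438.79  60.27] [224.36  65.4  286.13  56.17]
cup scene [ 756.31 -138.91   35.  ]
cup side [ 756.11 -158.28   35.  ]
jar scene [ 545.84 -459.61   35.  ]
jar side [ 554.12 -455.62   35.  ]
```

```bash
python3 - <<'E'
from rig import ctrl,monitor
print([a for a in dir(ctrl) if a[0]!='_'],[a for a in dir(monitor) if a[0]!='_'])
E
sed -i 's/(80,26,52),(80,-26,52),(106,0,26)\],sc(\[(130,45),(57,85),(183,120),(105,160),/(106,0,26)],sc([(130,45),(57,85),/' fit.py; python3 fit.py | sed -n 4,6p
```

```text
['PlanningError', 'grip_point_offset'] ['observe']
 [ 0.15  0.1   0.03  0.17  0.02 -0.43 -0.15  0.02 -0.6  -0.09 -0.38  1.91
  -1.31  1.14 -0.97]]
pose [ 471.   -260.97   -0.25] cost 6.466644713084532
```

Emit:
send_rows --series '[[[2, 4, 1], [0, 7, 0]], [[2, 4, 1], [0, 7, 0]], [[2, 4, 1], [0, 7, 0]], [[2, 4, 1], [0, 7, 0]], [[2, 4, 0], [0, 0, 0]], [[2, 4, 0], [0, 0, 0]]]'

```text
clock: 2.45
ee_pos: [301.8, -373.5, 267.5]
tcp_rot: [-0.037, 0.959, 0.15, -0.239]
ft_force: [-0.2, -0.4, 0.6]
gripper_width: 85.5
grasp_force: 0.0
```

Run:
```python
from rig import monitor
s=monitor.observe();print(s['joints'].round(4).tolist(),s['ee_pos'].round(2).tolist(),s['tcp_rot'].round(4).tolist(),s['clock'])
```

```text
[-0.7202, 0.3557, 1.7322, -0.3188, 1.4406, 0.644] [301.82, -373.45, 267.5] [-0.0369, 0.9586, 0.1501, -0.2394] 2.45
```

```bash
cat > k.py <<'E'
import numpy as np, json
from scipy.spatial.transform import Rotation as T
from scipy.optimize import least_squares
from rig import monitor
np.set_printoptions(suppress=True,precision=3)
OFF=-18.7
def state():
    s=monitor.observe();q=s['tcp_rot'];return s,T.from_quat([q[1],q[2],q[3],q[0]])
def tool(h,al,az=0):
    """R for tool x along heading h; tilt al: tool points back (toward -heading) by al"""
    return T.from_rotvec([0,0,h])*T.from_rotvec([0,al,0])*T.from_euler('x',np.pi)
def rows(p0,R0,p1,R1,n=None):
    """even rows from pose to pose (TCP)"""
    d=(np.array(p1)-p0)/10; w=np.degrees((R1*R0.inv()).as_rotvec())
    m=max(int(np.ceil(max(np.linalg.norm(d)/4.1,np.linalg.norm(w)/7.1))),n or 1)
    print(m,'rows of',(d/m).round(2).tolist(),(w/m).round(2).tolist(),'total',d.round(2),w.round(1)); return m
def fk(q,a):
    d1,a1,L2,a3,L3,Lw=a;Y=lambda t:T.from_rotvec([0,t,0]);Z=lambda t:T.from_rotvec([0,0,t])
    R1=Z(q[0]);R2=R1*Y(q[1]);R3=R2*Y(q[2]);R=R3*Z(q[3])*Y(q[4])
    return R1.apply([a1,0,d1])+R2.apply([0,0,L2])+R3.apply([a3,0,L3])+R.apply([0,0,Lw]),R*Z(q[5])
E
python3 - <<'E'
from k import *
s,R=state();print(fk(s['joints'],[300,0,400,0,400,200])[1].as_matrix(),'\n',R.as_matrix())
R1=tool(-.25,np.radians(20)); g=np.array([524,-274.6,150.]); rows(s['ee_pos'],R,g-R1.apply([0,0,OFF]),R1)
E
```

```text
[[-0.27   0.84  -0.47 ]
 [ 0.952  0.305 -0.001]
 [ 0.143 -0.448 -0.883]] 
 [[ 0.84   0.27  -0.47 ]
 [ 0.305 -0.952 -0.001]
 [-0.448 -0.143 -0.883]]
7 rows of [3.09, 1.43, -1.93] [-1.17, -1.01, -4.37] total [ 21.6   10.04 -13.51] [ -8.2  -7.1 -30.6]
```

Emit:
send_rows --series '[[[3.1, 1.4, -1.9], [-1.2, -1.0, -4.4]], [[3.1, 1.4, -1.9], [-1.2, -1.0, -4.4]], [[3.1, 1.4, -1.9], [-1.2, -1.0, -4.4]], [[3.1, 1.4, -1.9], [-1.2, -1.0, -4.4]], [[3.1, 1.4, -1.9], [-1.2, -1.0, -4.4]], [[3.1, 1.4, -1.9], [-1.2, -1.0, -4.4]], [[3.1, 1.4, -1.9], [-1.2, -1.0, -4.4]], [[0, 0, 0], [0, 0, 0]]]'

```text
clock: 3.12
ee_pos: [520.0, -274.4, 131.2]
tcp_rot: [-0.021, 0.977, -0.127, -0.173]
ft_force: [-2.0, 1.7, -0.0]
gripper_width: 85.3
grasp_force: 0.0
```

```bash
cat >> k.py <<'E'
LO=np.array([-3,-.9,.09,-1.31,.11,-2.54]);HI=np.array([3,2.11,2.58,4.45,2.69,2.54])
E
python3 - <<'E'
from k import *
s,R=state();print(s['joints'],s['ee_pos'],R.as_matrix()[:,2])
from rig import get_image
D=[([-1.281,.424,1.631,0,1.089,-.019],[189.814,-594.881,230.522]),([-0.7202, 0.3557, 1.7322, -0.3188, 1.4406, 0.644],[301.82, -373.45, 267.5]),(s['joints'],s['ee_pos'])]
a0=np.array([330,0,400,0,400,250])
f=lambda a:np.concatenate([np.concatenate([fk(q,a)[0]-p for q,p in D]),(a-a0)*.005])
r=least_squares(f,a0);print(r.x,r.fun[:9])
E
```

```text
[-0.468  0.65   1.546 -0.076  1.288  1.394] [ 520.015 -274.432  131.151] [-0.332  0.086 -0.939]
[426.546  43.525 667.557 342.138 526.142 257.049] [-11.519  -3.041  -0.308   1.462   1.069   0.42   -3.931  -7.734  -0.115]
```

```bash
cat > kf.py <<'E'
from k import *
Y=lambda t:T.from_rotvec([0,t,0]);Z=lambda t:T.from_rotvec([0,0,t])
def fk(q,a):
    d1,a1,b1,L2,a3,L3,Lw=a
    R1=Z(q[0]);R2=R1*Y(q[1]);R3=R2*Y(q[2]);R=R3*Z(q[3])*Y(q[4])
    return R1.apply([a1,b1,d1])+R2.apply([0,0,L2])+R3.apply([a3,0,L3])+R.apply([0,0,Lw]),R*Z(q[5]+np.pi/2)
D=[([-1.281,.424,1.631,0,1.089,-.019],[189.814,-594.881,230.522]),([-0.7202, 0.3557, 1.7322, -0.3188, 1.4406, 0.644],[301.82, -373.45, 267.5]),([-0.468,0.65,1.546,-0.076,1.288,1.394],[520.015,-274.432,131.151])]
a0=np.array([330,0,10,430,0,430,250])
def calib(D):
    f=lambda a:np.concatenate([np.concatenate([fk(q,a)[0]-p for q,p in D]),(a-a0)*.005])
    r=least_squares(f,a0);return r.x,r.fun[:3*len(D)]
def ik(a,p,R,q0):
    def f(q):
        P,r=fk(q,a);return np.r_[(P-p)/100,(R*r.inv()).as_rotvec()]
    r=least_squares(f,np.clip(q0,LO+.01,HI-.01),bounds=(LO,HI));return r.x,np.linalg.norm(r.fun)
if __name__=='__main__':
    a,e=calib(D);print(a,e)
    q0=np.array(D[2][0])
    for al in (20,30,45,60):
        R=tool(-.25,np.radians(al));print('init',al,ik(a,np.array([524,-274.6,30])-R.apply([0,0,OFF]),R,q0))
        for r in (550,650,750):
          for dh in (0,):
            h=-.3+dh;R=tool(h,np.radians(al-90));p=np.array([r*np.cos(-.3),r*np.sin(-.3),57])-R.apply([0,0,OFF])
            best=min((ik(a,p,R,x) for x in ([-.3,.7,1.5,-.1,.5,1.5],[-.3,.8,1.5,3,.5,-1.5])),key=lambda t:t[1]);print('  fin',r,best)
E
python3 kf.py
```

```text
[314.603  -1.416  11.818 562.861  78.219 487.226 301.131] [-0.111  0.055 -0.062 -0.006 -0.147  0.078  0.085  0.186 -0.015]
init 20 (array([-0.467,  0.811,  1.57 , -0.083,  1.103,  1.403]), np.float64(1.5146783259591108e-15))
  fin 550 (array([-0.342,  1.025,  2.364,  3.102,  1.469, -1.581]), np.float64(4.1657646194484395e-15))
  fin 650 (array([-0.331,  0.951,  2.179,  3.111,  1.209, -1.57 ]), np.float64(2.638021237723479e-15))
  fin 750 (array([-0.324,  0.941,  1.979,  3.114,  1.   , -1.564]), np.float64(8.213468635680034e-13))
init 30 (array([-0.454,  0.887,  1.455, -0.105,  1.315,  1.42 ]), np.float64(2.8108100726262986e-15))
  fin 550 (array([-0.339,  0.875,  2.364,  3.105,  1.145, -1.575]), np.float64(5.2088724889218844e-15))
  fin 650 (array([-0.329,  0.837,  2.168,  3.11 ,  0.911, -1.566]), np.float64(2.9419139012047557e-15))
  fin 750 (array([-0.323,  0.853,  1.961,  3.111,  0.72 , -1.559]), np.float64(1.893068968735664e-15))
init 45 (array([-0.439,  1.013,  1.288, -0.134,  1.617,  1.43 ]), np.float64(1.6517820464844564e-13))
  fin 550 (array([-0.334,  0.686,  2.307,  3.101,  0.636, -1.562]), np.float64(4.251596187257633e-14))
  fin 650 (array([-0.326,  0.707,  2.1  ,  3.099,  0.451, -1.551]), np.float64(3.252540290498567e-15))
  fin 750 (array([-0.321,  0.761,  1.884,  3.088,  0.289, -1.535]), np.float64(2.6199580939386248e-15))
init 60 (array([-0.429,  1.146,  1.131, -0.164,  1.901,  1.427]), np.float64(3.1840624357184494e-11))
  fin 550 (array([-0.329,  0.582,  2.195,  3.051,  0.16 , -1.506]), np.float64(2.0465927436744562e-10))
  fin 650 (array([-0.33 ,  0.654,  2.014,  2.904,  0.11 , -1.36 ]), np.float64(0.05838291313053355))
  fin 750 (array([-0.319,  0.727,  1.757,  0.073,  0.134,  1.482]), np.float64(2.937383231269331e-12))
```

```bash
cat > p.py <<'E'
from kf import *
a,_=calib(D)
q00=np.array(D[2][0])
def path(al,hf,fp,n=30,verbose=False):
    R0=tool(-.25,np.radians(al));q,e=ik(a,np.array([524,-274.6,30])-R0.apply([0,0,OFF]),R0,q00)
    g0=np.array([524,-274.6,130.]);g1=np.array(fp,float)
    Q=[];E=e
    for t in np.linspace(0,1,n+1):
        R=tool(-.25+(hf+.25)*t,np.radians(al-90*t));g=g0+(g1-g0)*t;g[2]=130
        q,e=ik(a,g-R.apply([0,0,OFF]),R,q);E=max(E,e);Q.append(q)
    R=tool(hf,np.radians(al-90));q,e=ik(a,g1-R.apply([0,0,OFF]),R,q);Q.append(q)
    return max(E,e),np.array(Q)
if __name__=='__main__':
  for al in (25,35,45):
    for hf in (.4,.7,1.0,1.3,1.6,-1.,-1.5,-1.9):
        E,Q=path(al,hf,(520,-200,57));dq=np.abs(np.diff(Q[:-1],axis=0)).max(0)
        print(al,hf,'%.1e'%E,Q[-1],'margin',np.minimum(Q-LO,HI-Q).min().round(2),'maxstep',dq.max().round(2))
E
python3 p.py
```

```text
25 0.4 2.1e-10 [-0.84   0.889  2.14   1.849  1.101 -1.451] margin 0.29 maxstep 0.22
25 0.7 1.5e-10 [-0.869  0.894  1.986  1.453  1.15  -1.283] margin 0.38 maxstep 0.18
25 1.0 1.5e-10 [-0.849  0.92   1.822  1.147  1.274 -1.169] margin 0.46 maxstep 0.16
25 1.3 1.5e-10 [-0.799  0.96   1.659  0.912  1.432 -1.12 ] margin 0.52 maxstep 0.16
25 1.6 1.5e-10 [-0.73   1.005  1.508  0.718  1.596 -1.13 ] margin 0.57 maxstep 0.16
25 -1.0 7.9e-01 [-0.383  0.541  2.096 -0.536  0.11   2.54 ] margin 0.0 maxstep 0.29
25 -1.5 9.7e-01 [-0.418  0.541  2.103 -0.18   0.11   2.54 ] margin 0.0 maxstep 0.19
25 -1.9 1.2e+00 [-0.444  0.543  2.115  0.146  0.11   2.54 ] margin 0.0 maxstep 0.18
35 0.4 3.0e-09 [-0.785  0.787  2.145  1.806  0.896 -1.321] margin 0.32 maxstep 0.2
35 0.7 2.8e-09 [-0.818  0.804  2.005  1.393  0.981 -1.167] margin 0.43 maxstep 0.16
35 1.0 2.8e-09 [-0.806  0.837  1.854  1.084  1.123 -1.082] margin 0.51 maxstep 0.15
35 1.3 2.9e-09 [-0.764  0.879  1.705  0.851  1.286 -1.064] margin 0.58 maxstep 0.15
35 1.6 5.9e-10 [-0.703  0.924  1.567  0.661  1.446 -1.1  ] margin 0.62 maxstep 0.15
35 -1.0 6
[... 214 characters left out ...]
54 ] margin 0.0 maxstep 0.14
45 0.4 3.0e-09 [-0.718  0.701  2.13   1.695  0.695 -1.129] margin 0.35 maxstep 0.18
45 0.7 2.9e-09 [-0.754  0.727  2.01   1.289  0.82  -1.006] margin 0.47 maxstep 0.15
45 1.0 3.1e-09 [-0.75   0.762  1.879  0.997  0.977 -0.965] margin 0.56 maxstep 0.14
45 1.3 2.8e-09 [-0.719  0.804  1.749  0.777  1.14  -0.987] margin 0.62 maxstep 0.14
45 1.6 2.7e-09 [-0.668  0.846  1.628  0.599  1.293 -1.054] margin 0.66 maxstep 0.14
45 -1.0 4.7e-01 [-0.38   0.556  2.096 -0.471  0.11   2.54 ] margin 0.0 maxstep 0.18
45 -1.5 6.7e-01 [-0.414  0.556  2.102 -0.076  0.11   2.54 ] margin 0.0 maxstep 0.14
45 -1.9 8.7e-01 [-0.439  0.558  2.112  0.271  0.11   2.54 ] margin 0.0 maxstep 0.13
```

Run:
```python
from k import *
s,R=state();al=np.radians(35);R1=tool(-.25,al)
z=R1.as_matrix()[:,2];g=np.array([524,-274.6,28]);t=g-R1.apply([0,0,OFF]);pre=t-z*80
rows(s['ee_pos'],R,pre,R1);rows(pre,R1,t,R1);print(pre,t)
```

```text
3 rows of [1.27, -0.3, -1.76] [1.29, 4.82, 0.14] total [ 3.81 -0.89 -5.29] [ 3.9 14.5  0.4]
2 rows of [-2.22, 0.57, -3.28] [0.0, 0.0, 0.0] total [-4.45  1.14 -6.55] [0. 0. 0.]
[ 558.067 -283.299   78.214] [ 513.608 -271.946   12.682]
```

Emit:
send_rows --series '[[[1.3, -0.3, -1.8], [1.3, 4.8, 0.1]], [[1.3, -0.3, -1.8], [1.3, 4.8, 0.1]], [[1.3, -0.3, -1.8], [1.3, 4.8, 0.1]], [[0, 0, 0], [0, 0, 0]]]'

```text
clock: 3.45
ee_pos: [555.1, -285.2, 71.3]
tcp_rot: [-0.039, 0.944, -0.118, -0.304]
ft_force: [-3.0, 1.0, -3.1]
gripper_width: 85.7
grasp_force: 0.0
```

Run:
```python
from h import *
from k import *
s,R=state();im=get_image('wrist');f=im['frame'].copy()
c,sn=np.cos(-.25),np.sin(-.25)
P=np.array([[471+c*x-sn*y,-261+sn*x+c*y,z] for x,y,z in [(0,26,52),(0,-26,52),(80,-26,52),(80,26,52),(106,0,26),(55,0,26)]])
uv=proj(im,P).astype(int)
cv2.polylines(f,[uv[:4].reshape(-1,1,2)],True,(255,0,0),1)
for q in uv[4:]: cv2.circle(f,tuple(int(v) for v in q),4,(0,255,0),1)
im['frame']=f;save(im,'w1.png')
al=np.radians(35);R1=tool(-.25,al);rows(s['ee_pos'],R,np.array([513.6,-271.9,12.7]),R1)
```

```text
2 rows of [-2.07, 0.66, -2.93] [-0.16, -0.33, -0.03] total [-4.15  1.33 -5.86] [-0.3 -0.7 -0.1]
```

View pics/w1.png

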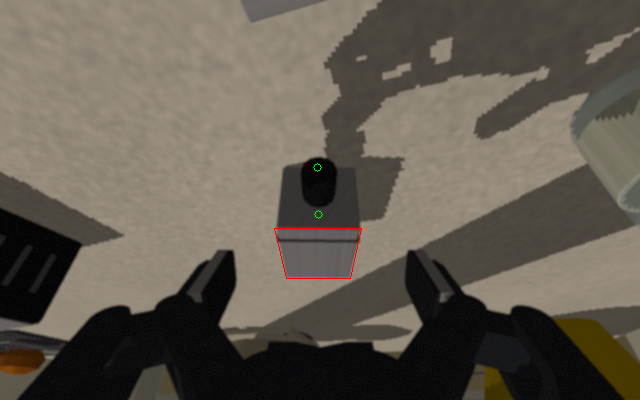

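The wrist view shows the canister (knob at px (318,180), top face y 228–278) matching my projected outline within 1–2 px. The fingers straddle it evenly, so I'm descending to grip.

Emit:
send_rows --series '[[[-1.4, 0.4, -2.0], [0, 0, 0]], [[-1.4, 0.4, -2.0], [0, -0.5, 0]], [[-1.3, 0.5, -1.9], [0, 0, 0]], [[0, 0, 0], [0, 0, 0]]]'

```text
clock: 3.83
ee_pos: [510.7, -272.1, 20.9]
tcp_rot: [-0.039, 0.947, -0.119, -0.296]
ft_force: [-0.2, 0.8, -0.4]
gripper_width: 85.2
grasp_force: 0.0
```

Emit:
send_rows --series '[[[0, 0, 0], [0, 0, 0]], [[0, 0, 0], [0, 0, 0]], [[0, 0, 0], [0, 0, 0]], [[0, 0, 0], [0, 0, 0]], [[0, 0, 0], [0, 0, 0]], [[0, 0, 0], [0, 0, 0]], [[0, 0, 0], [0, 0, 0]]]' --grip 255 --grip_force 60

```text
clock: 4.42
ee_pos: [517.2, -274.5, 24.2]
tcp_rot: [-0.037, 0.948, -0.119, -0.292]
ft_force: [1.8, -0.3, 8.4]
gripper_width: 51.3
grasp_force: 63.4
```

Run:
```python
from k import *
s,R=state();print(s['ee_pos'],s['gripper_width'],s['grasp_force'],s['clock'],s['ft_force'])
al=np.radians(35);print(np.degrees((tool(-.25,al).inv()*R).as_rotvec()))
g=s['ee_pos']+R.apply([0,0,OFF]);print('g',g)
# keep commanded ~ measured. Path: lift 100 then turn
n=14;pr=s['ee_pos'].copy();Rp=R;base=R*tool(-.25,al).inv()
R0=tool(-.25,al)
L=[]
for i in range(1,n+1):
    t=i/n;Rt=(tool(-.25+1.25*t,al-np.pi/2*t)*R0.inv())*R
    gt=g+np.array([(520-g[0])*t,(-200-g[1])*t,100]);pt=gt-Rt.apply([0,0,OFF])
    if i==1: pr=pr+[0,0,100]
    d=(pt-pr)/10;w=np.degrees((Rt*Rp.inv()).as_rotvec());L.append([d.round(1).tolist(),w.round(1).tolist()]);
    pr=pr+np.array(L[-1][0])*10;Rp=__import__('scipy.spatial.transform',fromlist=['x']).Rotation.from_rotvec(np.radians(L[-1][1]))*Rp
    print(L[-1],np.linalg.norm(w).round(1))
```

```text
[ 517.195 -274.511   24.219] 51.25437730744492 63.444403409957886 4.4167 [ 1.823 -0.254  8.425]
[ 0.057  0.808 -0.016]
g [ 527.373 -277.129   39.687]
[[0.1, 0.4, -0.1], [-1.3, -6.3, 5.1]] 8.2
[[0.1, 0.5, -0.1], [-0.8, -6.4, 5.1]] 8.2
[[0.2, 0.5, -0.1], [-0.1, -6.4, 5.1]] 8.2
[[0.1, 0.5, -0.0], [0.4, -6.4, 5.1]] 8.2
[[0.2, 0.6, -0.0], [0.9, -6.4, 5.1]] 8.3
[[0.1, 0.6, -0.0], [1.6, -6.2, 5.2]] 8.2
[[0.2, 0.6, 0.0], [2.1, -6.1, 5.1]] 8.2
[[0.1, 0.7, 0.1], [2.6, -5.9, 5.1]] 8.2
[[0.1, 0.7, 0.0], [3.1, -5.6, 5.1]] 8.2
[[0.0, 0.7, 0.1], [3.6, -5.3, 5.1]] 8.2
[[0.1, 0.7, 0.1], [4.1, -5.0, 5.1]] 8.2
[[-0.0, 0.8, 0.2], [4.5, -4.6, 5.1]] 8.2
[[-0.1, 0.7, 0.1], [4.9, -4.1, 5.1]] 8.2
[[-0.1, 0.8, 0.2], [5.3, -3.7, 5.1]] 8.3
```

Emit:
send_rows --series '[[[0, 0, 1], [0, 0, 0]], [[0, 0, 2], [0, 0, 0]], [[0, 0, 3], [0, 0, 0]], [[0, 0, 3], [0, 0, 0]], [[0, 0, 1], [0, 0, 0]], [[0, 0, 0], [0, 0, 0]], [[0, 0, 0], [0, 0, 0]]]'

```text
clock: 5.0
ee_pos: [515.3, -273.4, 121.7]
tcp_rot: [-0.038, 0.948, -0.119, -0.293]
ft_force: [-0.4, 0.0, -2.6]
gripper_width: 51.4
grasp_force: 62.8
```

```bash
cat > turn.py <<'E'
from k import *
s,R=state();print(s['ee_pos'],s['gripper_width'],s['grasp_force'],s['clock'],s['ft_force'],s['joint_velocities'])
n=19;pr=s['ee_pos'].copy();Rp=R;g=pr+R.apply([0,0,OFF]);print('g',g)
x=R.as_matrix()[:,0];z=R.as_matrix()[:,2];h0=np.arctan2(x[1],x[0]);al=np.arctan2(-z[:2]@[np.cos(h0),np.sin(h0)],-z[2]);print(h0,np.degrees(al))
R0=tool(h0,al)
for i in range(1,n+1):
    t=i/n;Rt=(tool(h0+(1-h0)*t,al-np.pi/2*t)*tool(h0,0).inv()*tool(h0,0)*R0.inv())*R
    gt=g+np.array([(520-g[0])*t,(-200-g[1])*t,0]);pt=gt-Rt.apply([0,0,OFF])
    d=((pt-pr)/10).round(1);w=np.degrees((Rt*Rp.inv()).as_rotvec()).round(1)
    pr=pr+d*10;Rp=T.from_rotvec(np.radians(w))*Rp
    print([d.tolist(),w.tolist()],end=', ')
print('\nend',pr,np.linalg.norm(w))
E
python3 turn.py
```

```text
[ 515.277 -273.44   121.704] 51.43315683269314 62.80913829803467 5.0 [-0.379  0.014 -2.613] [ 0.002  0.038  0.024  0.003 -0.002  0.001]
g [ 525.492 -276.084  137.143]
-0.24913526523689147 34.35050720039426
[[0.1, 0.3, -0.1], [-1.0, -4.6, 3.8]], [[0.1, 0.3, -0.1], [-0.7, -4.7, 3.7]], [[0.1, 0.4, -0.0], [-0.4, -4.7, 3.8]], [[0.1, 0.3, -0.1], [-0.1, -4.8, 3.8]], [[0.1, 0.4, 0.0], [0.2, -4.7, 3.7]], [[0.2, 0.4, -0.0], [0.5, -4.7, 3.8]], [[0.1, 0.4, -0.0], [0.9, -4.7, 3.8]], [[0.1, 0.5, -0.0], [1.1, -4.6, 3.7]], [[0.1, 0.4, -0.0], [1.5, -4.5, 3.8]], [[0.1, 0.5, 0.0], [1.7, -4.4, 3.7]], [[0.1, 0.5, 0.1], [2.0, -4.3, 3.8]], [[0.1, 0.5, 0.0], [2.3, -4.1, 3.8]], [[0.0, 0.5, 0.1], [2.6, -4.0, 3.7]], [[0.1, 0.6, 0.1], [2.8, -3.8, 3.8]], [[0.0, 0.5, 0.0], [3.1, -3.6, 3.8]], [[0.0, 0.5, 0.1], [3.3, -3.4, 3.7]], [[-0.0, 0.6, 0.1], [3.5, -3.2, 3.8]], [[-0.0, 0.5, 0.2], [3.7, -2.9, 3.8]], [[-0.1, 0.5, 0.1], [3.9, -2.7, 3.7]], 
end [ 528.277 -187.44   126.704] 6.015812497078013
```

```bash
sed -i 's/n=19/n=34/' turn.py; python3 turn.py | tail -3
```

```text
-0.24913526523689147 34.35050720039426
[[0.0, 0.2, -0.0], [-0.6, -2.6, 2.1]], [[0.1, 0.1, -0.1], [-0.5, -2.6, 2.1]], [[0.0, 0.2, -0.0], [-0.4, -2.6, 2.1]], [[0.1, 0.2, -0.1], [-0.4, -2.6, 2.1]], [[0.1, 0.2, -0.0], [-0.2, -2.7, 2.1]], [[0.0, 0.2, -0.0], [-0.1, -2.6, 2.1]], [[0.1, 0.2, -0.1], [-0.0, -2.6, 2.1]], [[0.1, 0.2, 0.0], [0.0, -2.7, 2.1]], [[0.0, 0.2, 0.0], [0.2, -2.6, 2.1]], [[0.1, 0.2, -0.0], [0.3, -2.7, 2.1]], [[0.1, 0.3, -0.0], [0.3, -2.6, 2.2]], [[0.0, 0.2, -0.0], [0.5, -2.6, 2.1]], [[0.1, 0.2, -0.0], [0.5, -2.6, 2.1]], [[0.1, 0.3, -0.0], [0.7, -2.6, 2.1]], [[0.0, 0.2, -0.0], [0.7, -2.5, 2.1]], [[0.1, 0.3, -0.0], [0.9, -2.5, 2.1]], [[0.1, 0.3, 0.0], [0.9, -2.5, 2.1]], [[0.0, 0.2, 0.0], [1.0, -2.4, 2.1]], [[0.1, 0.3, 0.0], [1.1, -2.4, 2.1]], [[0.0, 0.3, 0.1], [1.2, -2.4, 2.1]], [[0.1, 0.3, 0.0], [1.3, -2.3, 2.1]], [[0.0, 0.3, 0.0], [1.3, -2.3, 2.1]], [[0.0, 0.3, 0.1], [1.5, -2.2, 2.1]], [[0.1, 0.2, 0.0], [1.5, -2.2, 2.1]], [[-0.0, 0.3, 0.1], [1.6, -2.1, 2.1]], [[0.0, 0.3, 0.0], [1.7, -2.0, 2.1]], [[0.0, 0.3, 0.1], [1.8, -2.0, 2.1]], [[0.0, 0.3, 0.0], [1.8, -1.9, 2.1]], [[0.0, 0.3, 0.1], [1.9, -1.9, 2.1]], [[0.0, 0.3, 0.0], [1.9, -1.7, 2.1]], [[-0.0, 0.4, 0.1], [2.1, -1.8, 2.1]], [[-0.0, 0.3, 0.1], [2.0, -1.6, 2.1]], [[-0.1, 0.2, 0.0], [2.2, -1.5, 2.2]], [[0.0, 0.3, 0.1], [2.2, -1.5, 2.1]], 
end [ 528.277 -187.44   126.704] 3.391164991562634
```

Emit:
send_rows --series '[[[0.0, 0.2, 0.0], [-0.6, -2.6, 2.1]], [[0.1, 0.1, -0.1], [-0.5, -2.6, 2.1]], [[0.0, 0.2, 0.0], [-0.4, -2.6, 2.1]], [[0.1, 0.2, -0.1], [-0.4, -2.6, 2.1]], [[0.1, 0.2, 0.0], [-0.2, -2.7, 2.1]], [[0.0, 0.2, 0.0], [-0.1, -2.6, 2.1]], [[0.1, 0.2, -0.1], [0.0, -2.6, 2.1]], [[0.1, 0.2, 0.0], [0.0, -2.7, 2.1]], [[0.0, 0.2, 0.0], [0.2, -2.6, 2.1]], [[0.1, 0.2, 0.0], [0.3, -2.7, 2.1]], [[0.1, 0.3, 0.0], [0.3, -2.6, 2.2]], [[0.0, 0.2, 0.0], [0.5, -2.6, 2.1]]]'

```text
clock: 6.0
ee_pos: [520.7, -248.4, 116.5]
tcp_rot: [-0.0, 0.995, 0.097, -0.024]
ft_force: [-0.3, 0.3, -2.7]
gripper_width: 51.3
grasp_force: 62.8
```

Emit:
send_rows --series '[[[0.1, 0.2, 0.0], [0.5, -2.6, 2.1]], [[0.1, 0.3, 0.0], [0.7, -2.6, 2.1]], [[0.0, 0.2, 0.0], [0.7, -2.5, 2.1]], [[0.1, 0.3, 0.0], [0.9, -2.5, 2.1]], [[0.1, 0.3, 0.0], [0.9, -2.5, 2.1]], [[0.0, 0.2, 0.0], [1.0, -2.4, 2.1]], [[0.1, 0.3, 0.0], [1.1, -2.4, 2.1]], [[0.0, 0.3, 0.1], [1.2, -2.4, 2.1]], [[0.1, 0.3, 0.0], [1.3, -2.3, 2.1]], [[0.0, 0.3, 0.0], [1.3, -2.3, 2.1]], [[0.0, 0.3, 0.1], [1.5, -2.2, 2.1]], [[0.1, 0.2, 0.0], [1.5, -2.2, 2.1]]]'

```text
clock: 7.0
ee_pos: [527.5, -216.2, 118.7]
tcp_rot: [-0.081, 0.92, 0.302, 0.238]
ft_force: [0.1, 0.0, -3.0]
gripper_width: 51.1
grasp_force: 62.8
```

Emit:
send_rows --series '[[[0.0, 0.3, 0.1], [1.6, -2.1, 2.1]], [[0.0, 0.3, 0.0], [1.7, -2.0, 2.1]], [[0.0, 0.3, 0.1], [1.8, -2.0, 2.1]], [[0.0, 0.3, 0.0], [1.8, -1.9, 2.1]], [[0.0, 0.3, 0.1], [1.9, -1.9, 2.1]], [[0.0, 0.3, 0.0], [1.9, -1.7, 2.1]], [[0.0, 0.4, 0.1], [2.1, -1.8, 2.1]], [[0.0, 0.3, 0.1], [2.0, -1.6, 2.1]], [[-0.1, 0.2, 0.0], [2.2, -1.5, 2.2]], [[0.0, 0.3, 0.1], [2.2, -1.5, 2.1]], [[0, 0, 0], [0, 0, 0]], [[0, 0, 0], [0, 0, 0]]]'

```text
clock: 8.0
ee_pos: [527.2, -187.1, 124.5]
tcp_rot: [-0.226, 0.777, 0.424, 0.407]
ft_force: [0.3, 0.5, -2.6]
gripper_width: 50.7
grasp_force: 63.0
```

Run:
```python
from h import *
from k import *
s,R=state();print(s['ee_pos'],s['clock'],s['ft_force'],s['joints'],s['gripper_width'],s['grasp_force'])
R0=T.from_quat([0.948,-.119,-.293,-.038]); C0=tool(-.25,0)*T.from_euler('x',np.pi) # heading frame
# canister axis in tool at grasp: heading -.2491 level
u=np.array([np.cos(-.249),np.sin(-.249),0]);print('axis now',R.apply(R0.inv().apply(u)))
S=get_image('scene');D=get_image('side');
r=lambda a,x,y:cv2.resize(a[y:y+130,x:x+130],(390,390),interpolation=cv2.INTER_CUBIC)
uS=proj(S,s['ee_pos'])[0];uD=proj(D,s['ee_pos'])[0];print(uS,uD)
o=np.hstack([r(S['frame'],int(uS[0])-65,int(uS[1])-65),r(D['frame'],int(uD[0])-65,int(uD[1])-65)])
cv2.imwrite('pics/t1.png',o[:,:,::-1])
```

```text
[ 527.164 -187.129  124.502] 8.0 [ 0.304  0.508 -2.622] [-0.81   0.696  1.872  1.035  1.194 -0.962] 50.68561964337188 62.95669198036194
axis now [ 0.005 -0.     1.   ]
[262.324 197.15 ] [295.935 218.323]
```

View pics/t1.png

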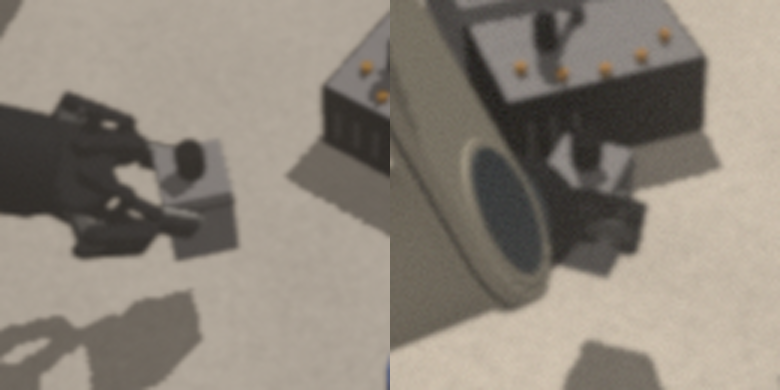

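The canister hangs upright in the fingers (axis within 0.3°) with free counter below, so I'm lowering it.

Emit:
send_rows --series '[[[0, 0, -1.5], [0, 0, 0]], [[0, 0, -2], [0, 0, 0]], [[0, 0, -2], [0, 0, 0]], [[0, 0, -1], [0, 0, 0]], [[0, 0, -0.5], [0, 0, 0]], [[0, 0, 0], [0, 0, 0]], [[0, 0, 0], [0, 0, 0]], [[0, 0, 0], [0, 0, 0]]]'

```text
clock: 8.77
ee_pos: [528.4, -187.7, 57.6]
tcp_rot: [-0.224, 0.776, 0.425, 0.409]
ft_force: [0.5, -0.4, -2.1]
gripper_width: 51.1
grasp_force: 63.0
```

Emit:
send_rows --series '[[[0, 0, -0.2], [0, 0, 0]], [[0, 0, -0.2], [0, 0, 0]], [[0, 0, 0], [0, 0, 0]], [[0, 0, 0], [0, 0, 0]]]'

```text
clock: 9.1
ee_pos: [528.0, -187.4, 52.8]
tcp_rot: [-0.225, 0.776, 0.425, 0.408]
ft_force: [0.8, -0.4, -2.4]
gripper_width: 51.6
grasp_force: 63.0
```

Emit:
send_rows --series '[[[0, 0, -0.2], [0, 0, 0]], [[0, 0, 0], [0, 0, 0]], [[0, 0, 0], [0, 0, 0]]]'

```text
clock: 9.35
ee_pos: [527.9, -187.4, 50.6]
tcp_rot: [-0.225, 0.776, 0.425, 0.408]
ft_force: [0.1, 0.2, -3.0]
gripper_width: 51.2
grasp_force: 63.0
```

Emit:
send_rows --series '[[[0, 0, -0.2], [0, 0, 0]], [[0, 0, 0], [0, 0, 0]], [[0, 0, 0], [0, 0, 0]]]'

```text
clock: 9.6
ee_pos: [528.1, -187.5, 49.0]
tcp_rot: [-0.225, 0.776, 0.425, 0.409]
ft_force: [-1.6, -1.0, 2.1]
gripper_width: 51.1
grasp_force: 63.3
```

Emit:
send_rows --series '[[[0, 0, -0.2], [0, 0, 0]], [[0, 0, 0], [0, 0, 0]], [[0, 0, 0], [0, 0, 0]]]'

```text
clock: 9.85
ee_pos: [528.1, -187.5, 48.9]
tcp_rot: [-0.225, 0.775, 0.425, 0.41]
ft_force: [-6.9, -3.9, 15.9]
gripper_width: 51.2
grasp_force: 64.8
```

Emit:
send_rows --series '[[[0, 0, 0.15], [0, 0, 0]], [[0, 0, 0], [0, 0, 0]], [[0, 0, 0], [0, 0, 0]]]'

```text
clock: 10.1
ee_pos: [528.1, -187.6, 48.9]
tcp_rot: [-0.225, 0.776, 0.425, 0.409]
ft_force: [-4.6, -3.1, 7.0]
gripper_width: 51.3
grasp_force: 64.1
```

Emit:
send_rows --series '[[[0, 0, 0], [0, 0, 0]], [[0, 0, 0], [0, 0, 0]], [[0, 0, 0], [0, 0, 0]], [[0, 0, 0], [0, 0, 0]], [[0, 0, 0], [0, 0, 0]], [[0, 0, 0], [0, 0, 0]]]' --grip 0

```text
clock: 10.6
ee_pos: [528.0, -187.3, 48.0]
tcp_rot: [-0.225, 0.776, 0.425, 0.408]
ft_force: [0.4, -0.5, 0.8]
gripper_width: 85.4
grasp_force: 0.0
```

Run:
```python
from h import *
from k import *
s,R=state();print(s['ee_pos'],s['clock'],s['gripper_width'],s['ft_force'],'z',R.as_matrix()[:,2],'y',R.as_matrix()[:,1])
S=get_image('scene');D=get_image('side')
for c in('scene','side'): print([(np.round(x['box']),x['p']) for x in search_frame(c,'canister')+search_frame(c,'canister_knob')])
```

```text
[ 527.97  -187.278   48.045] 10.6 85.44165145196541 [ 0.375 -0.478  0.803] z [ 0.443  0.696 -0.566] y [ 0.843 -0.538 -0.002]
[(array([251., 197.,  28.,  39.]), 0.75), (array([324., 140.,  33.,  18.]), 0.33), (array([248., 200.,  32.,  35.]), 0.97)]
[(array([284., 222.,  29.,  49.]), 0.92), (array([282., 221.,  29.,  48.]), 0.81)]
```

```bash
cat > nxt.py <<'E'
from kf import *
a,_=calib(D)
def seg(wps,s=None,R=None):
    """wps: list of (p,R,nmin); prints rows & checks ik"""
    st,Rm=state();p=st['ee_pos'] if s is None else s;R=Rm if R is None else R;q=st['joints']
    for p1,R1,n in wps:
        p1=np.array(p1,float);m=rows(p,R,p1,R1,n);qs=[];E=0
        w=(R1*R.inv()).as_rotvec()
        for i in range(1,m+1):
            q,e=ik(a,p+(p1-p)*i/m,T.from_rotvec(w*i/m)*R,q);E=max(E,e);qs.append(q)
        print('   ik err %.4f'%E,'end',q,'maxstep',np.abs(np.diff(np.array(qs),axis=0)).max(0) if m>1 else '')
        p,R=p1,R1
E
python3 - <<'E'
from nxt import *
s,R=state();z=R.as_matrix()[:,2];p=s['ee_pos'];b=p-z*100
V=tool(.15,0);print(V.as_quat())
seg([(b,R,4),(b+[0,0,110],V,22),([527,-189,160],V,1),([527,-189,86],V,4)])
E
```

```text
[0.997 0.075 0.    0.   ]
4 rows of [-1.11, -1.74, 1.41] [0.0, 0.0, 0.0] total [-4.43 -6.96  5.66] [0. 0. 0.]
   ik err 0.0000 end [-0.947  0.751  1.813  0.935  1.259 -1.007] maxstep [0.035 0.022 0.013 0.038 0.034 0.019]
22 rows of [0.0, 0.0, 0.5] [-1.42, 2.18, -2.04] total [ 0.  0. 11.] [-31.2  47.9 -44.8]
   ik err 0.0000 end [-0.51   0.331  1.816 -0.     0.995  0.911] maxstep [0.025 0.033 0.018 0.066 0.04  0.108]
3 rows of [1.44, 2.26, -1.82] [0.0, 0.0, 0.0] total [ 4.33  6.79 -5.47] [0. 0. 0.]
   ik err 0.0000 end [-0.365  0.423  1.827 -0.     0.892  1.055] maxstep [0.048 0.033 0.004 0.    0.034 0.048]
4 rows of [0.0, 0.0, -1.85] [0.0, 0.0, 0.0] total [ 0.   0.  -7.4] [0. 0. 0.]
   ik err 0.0000 end [-0.365  0.537  1.859 -0.     0.746  1.055] maxstep [0.    0.03  0.009 0.    0.037 0.   ]
```

Emit:
send_rows --series '[[[-1.1, -1.7, 1.4], [0, 0, 0]], [[-1.1, -1.7, 1.4], [0, 0, 0]], [[-1.1, -1.8, 1.4], [0, 0, 0]], [[-1.1, -1.7, 1.4], [0, 0, 0]]]'

```text
clock: 11.23
ee_pos: [483.4, -257.0, 104.7]
tcp_rot: [-0.225, 0.776, 0.425, 0.408]
ft_force: [-0.1, 0.2, 0.4]
gripper_width: 85.6
grasp_force: 0.0
```

Emit:
send_rows --series '[[[0, 0, 1], [-2.6, 4.0, -3.7]], [[0, 0, 1], [-2.6, 4.0, -3.7]], [[0, 0, 1], [-2.6, 4.0, -3.7]], [[0, 0, 1], [-2.6, 4.0, -3.7]], [[0, 0, 1], [-2.6, 4.0, -3.7]], [[0, 0, 1], [-2.6, 4.0, -3.7]], [[0, 0, 1], [-2.6, 4.0, -3.8]], [[0, 0, 1], [-2.6, 4.0, -3.8]], [[0, 0, 1], [-2.6, 4.0, -3.8]], [[0, 0, 1], [-2.6, 4.0, -3.7]], [[0, 0, 1], [-2.6, 4.0, -3.7]], [[0, 0, 0], [-2.6, 3.9, -3.7]]]'

```text
clock: 12.23
ee_pos: [484.7, -256.8, 214.5]
tcp_rot: [-0.004, 0.997, 0.081, 0.007]
ft_force: [-0.5, 0.3, -1.2]
gripper_width: 85.5
grasp_force: 0.0
```

Emit:
send_rows --series '[[[0, 0, 0], [0, 0, 0]], [[0, 0, 0], [0, 0, 0]], [[0, 0, 0], [0, 0, 0]]]'

```text
clock: 12.48
ee_pos: [483.2, -255.6, 211.2]
tcp_rot: [-0.008, 0.996, 0.084, 0.007]
ft_force: [0.1, 0.1, -0.2]
gripper_width: 85.5
grasp_force: 0.0
```

Run:
```python
from nxt import *
from h import *
V=tool(.15,0);s,R=state();print(s['ee_pos'],s['clock'],np.degrees((V*R.inv()).as_rotvec()))
S=get_image('scene');D=get_image('side');W=get_image('wrist')
for c in('scene','side','wrist'): print([(np.round(x['box']),round(x['p'],2)) for x in search_frame(c,'canister')+search_frame(c,'canister_knob')])
for im in(S,D,W):
    print(proj(im,[[527,-189,106],[527,-189,80],[527,-189,0]]).ravel())
x,y=[int(v) for v in proj(W,[527,-189,106])[0]]
o=np.hstack([cv2.resize(S['frame'][150:280,190:320],(390,390)),cv2.resize(W['frame'],(624,390))])
cv2.imwrite('pics/t2.png',cv2.resize(o,(800,308))[:,:,::-1])
seg([([527,-189,160],V,1),([527,-189,86],V,4)])
```

```text
[ 483.191 -255.644  211.2  ] 12.4833 [-0.92   0.771 -1.008]
[(array([252., 200.,  30.,  35.]), 0.6), (array([248., 200.,  31.,  35.]), 0.82)]
[(array([279., 222.,  33.,  48.]), 0.61), (array([278., 221.,  33.,  51.]), 0.58)]
[(array([220.,  90.,  80.,  79.]), 0.79), (array([224.,  90.,  80.,  83.]), 0.88)]
[262.527 202.221 263.675 208.456 266.896 225.952]
[296.198 225.374 296.42  234.187 297.059 259.559]
[252.714 133.629 259.303 131.268 273.63  126.133]
3 rows of [1.45, 2.24, -1.73] [-0.27, 0.25, -0.28] total [ 4.34  6.73 -5.18] [-0.8  0.8 -0.8]
   ik err 0.0000 end [-0.365  0.423  1.827 -0.     0.892  1.055] maxstep [0.051 0.033 0.003 0.008 0.03  0.061]
4 rows of [0.0, 0.0, -1.85] [0.0, 0.0, 0.0] total [ 0.   0.  -7.4] [0. 0. 0.]
   ik err 0.0000 end [-0.365  0.537  1.859 -0.     0.746  1.055] maxstep [0.    0.03  0.009 0.    0.037 0.   ]
```

View pics/t2.png

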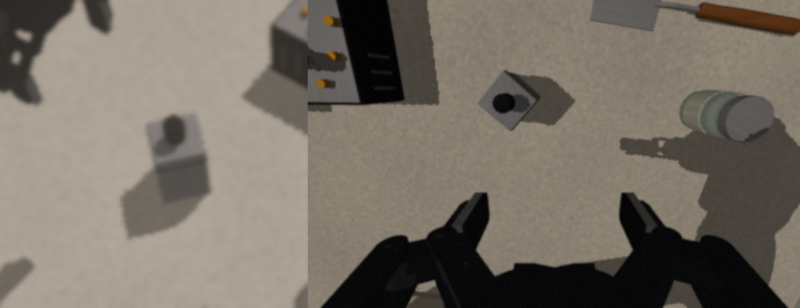

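The canister stands upright and alone. Its knob is at wrist px ≈(254,134) against a predicted (253,134), so the position is confirmed. Next I take the knob.

Emit:
send_rows --series '[[[1.5, 2.2, -1.7], [-0.3, 0.3, -0.3]], [[1.5, 2.3, -1.7], [-0.3, 0.2, -0.3]], [[1.4, 2.2, -1.8], [-0.2, 0.3, -0.2]], [[0, 0, -2], [0, 0, 0]], [[0, 0, -2], [0, 0, 0]], [[0, 0, -2], [0, 0, 0]], [[0, 0, -1], [0, 0, 0]], [[0, 0, 0], [0, 0, 0]], [[0, 0, 0], [0, 0, 0]], [[0, 0, 0], [0, 0, 0]]]'

```text
clock: 13.77
ee_pos: [528.5, -189.6, 90.8]
tcp_rot: [0.0, 0.997, 0.075, 0.0]
ft_force: [-0.2, 0.3, 0.1]
gripper_width: 85.3
grasp_force: 0.0
```

Run:
```python
from nxt import *
V=tool(.15,0);s,R=state();print(s['ee_pos'],s['clock'],s['joint_velocities']);seg([([527,-189,86],V,1)])
```

```text
[ 528.515 -189.579   90.842] 13.7667 [-0.    -0.012 -0.004 -0.001 -0.004 -0.   ]
1 rows of [-0.15, 0.06, -0.48] [0.03, 0.05, -0.05] total [-0.15  0.06 -0.48] [ 0.  0. -0.]
   ik err 0.0000 end [-0.365  0.537  1.859 -0.     0.746  1.055] maxstep
```

Emit:
send_rows --series '[[[-0.1, 0.1, -0.4], [0, 0, 0]], [[0, 0, 0], [0, 0, 0]], [[0, 0, 0], [0, 0, 0]]]'

```text
clock: 14.02
ee_pos: [526.9, -188.2, 86.4]
tcp_rot: [0.0, 0.997, 0.075, 0.0]
ft_force: [-0.5, 0.2, -0.4]
gripper_width: 85.5
grasp_force: 0.0
```

Emit:
send_rows --series '[[[0, 0, 0], [0, 0, 0]], [[0, 0, 0], [0, 0, 0]], [[0, 0, 0], [0, 0, 0]], [[0, 0, 0], [0, 0, 0]], [[0, 0, 0], [0, 0, 0]], [[0, 0, 0], [0, 0, 0]], [[0, 0, 0], [0, 0, 0]], [[0, 0, 0], [0, 0, 0]], [[0, 0, 0], [0, 0, 0]], [[0, 0, 0], [0, 0, 0]]]' --grip 255 --grip_force 70

```text
clock: 14.85
ee_pos: [527.1, -188.3, 86.1]
tcp_rot: [0.0, 0.997, 0.075, -0.0]
ft_force: [0.0, -1.9, 3.3]
gripper_width: 19.5
grasp_force: 68.4
```

Emit:
send_rows --series '[[[0, 0, 0.5], [0, 0, 0]], [[0, 0, 1.5], [0, 0, 0]], [[0, 0, 3], [0, 0, 0]], [[0, 0, 4], [0, 0, 0]], [[0, 0, 4], [0, 0, 0]], [[0, 0, 2], [0, 0, 0]], [[0, 0, 0], [0, 0, 0]], [[0, 0, 0], [0, 0, 0]]]'

```text
clock: 15.52
ee_pos: [526.8, -188.0, 236.6]
tcp_rot: [0.0, 0.997, 0.075, 0.0]
ft_force: [-1.2, 0.4, -3.3]
gripper_width: 19.6
grasp_force: 69.0
```

```bash
python3 - <<'E'
from nxt import *
V=tool(.15,0);s,R=state();print(s['ee_pos'],s['clock'],s['joint_velocities'])
c,sn=np.cos(.15),np.sin(.15);W=np.array([550.8,200.4]);print('yaw?')
t=W+np.array([[c,-sn],[sn,c]])@[0,-8]+[0,0]
print(t);seg([([*t,240],V,12),([*t,110],V,6)])
E
python3 fit.py | head -1
```

```text
[ 526.828 -188.012  236.562] 15.5167 [-0.     0.043  0.044 -0.    -0.009  0.   ]
yaw?
[551.996 192.49 ]
12 rows of [0.21, 3.17, 0.03] [0.0, 0.0, -0.01] total [ 2.52 38.05  0.34] [ 0.   0.  -0.1]
   ik err 0.0000 end [0.315 0.354 1.715 0.    1.073 1.736] maxstep [0.059 0.017 0.026 0.    0.009 0.059]
6 rows of [0.0, 0.0, -2.17] [0.0, 0.0, 0.0] total [  0.   0. -13.] [0. 0. 0.]
   ik err 0.0000 end [ 0.315  0.527  1.795 -0.     0.819  1.736] maxstep [0.    0.032 0.016 0.    0.043 0.   ]
pose [550.79 200.37   0.15] cost 7.838997999721556
```

Emit:
send_rows --series '[[[0.1, 1.5, 0], [0, 0, 0]], [[0.2, 3, 0], [0, 0, 0]], [[0.2, 3.5, 0], [0, 0, 0]], [[0.2, 3.5, 0], [0, 0, 0]], [[0.2, 3.5, 0], [0, 0, 0]], [[0.3, 3.5, 0], [0, 0, 0]], [[0.3, 3.5, 0], [0, 0, 0]], [[0.3, 3.5, 0], [0, 0, 0]], [[0.2, 3.5, 0], [0, 0, 0]], [[0.2, 3.5, 0], [0, 0, 0]], [[0.2, 3.5, 0], [0, 0, 0]], [[0.1, 1.5, 0], [0, 0, 0]]]'

```text
clock: 16.82
ee_pos: [551.5, 190.6, 234.9]
tcp_rot: [-0.0, 0.997, 0.077, -0.001]
ft_force: [0.7, -0.3, -3.9]
gripper_width: 19.4
grasp_force: 69.1
```

Emit:
send_rows --series '[[[0, 0, 0], [0, 0, 0]], [[0, 0, 0], [0, 0, 0]], [[0, 0, 0], [0, 0, 0]]]'

```text
clock: 17.07
ee_pos: [551.4, 185.9, 235.1]
tcp_rot: [0.0, 0.997, 0.075, -0.001]
ft_force: [0.3, -0.6, -3.4]
gripper_width: 19.1
grasp_force: 69.1
```

Run:
```python
from nxt import *
from h import *
V=tool(.15,0);s,R=state();print(s['ee_pos'],s['clock'],s['gripper_width'],s['ft_force'])
S=get_image('scene');D=get_image('side')
o=np.hstack([cv2.resize(S['frame'][20:220,290:450],(400,500)),cv2.resize(D['frame'][30:230,200:360],(400,500))])
cv2.imwrite('pics/t3.png',o[:,:,::-1])
seg([([552,192.5,110],V,6)])
```

```text
[551.366 185.9   235.112] 17.0667 19.14226483238806 [ 0.301 -0.579 -3.448]
6 rows of [0.01, 0.12, -2.09] [0.01, -0.01, 0.0] total [  0.03   0.7  -12.55] [ 0.  -0.1  0. ]
   ik err 0.0000 end [ 0.315  0.528  1.795 -0.     0.819  1.736] maxstep [0.002 0.032 0.014 0.    0.041 0.002]
```

View pics/t3.png

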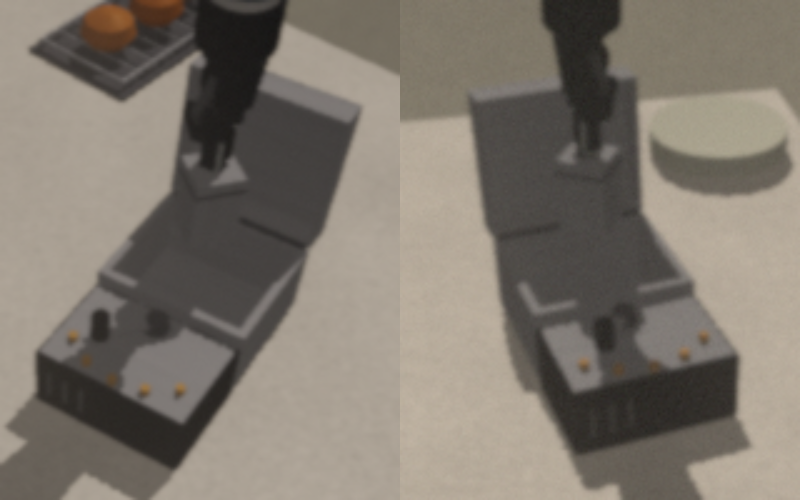

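The canister hangs level above the well in both views, clear of the lid and walls, with the lever untouched. I'm lowering it.

Emit:
send_rows --series '[[[0, 0.2, -1.5], [0, 0, 0]], [[0, 0.2, -2.5], [0, 0, 0]], [[0, 0.1, -2.5], [0, 0, 0]], [[0, 0.1, -2.5], [0, 0, 0]], [[0, 0.1, -2], [0, 0, 0]], [[0, 0, -1], [0, 0, 0]], [[0, 0, 0], [0, 0, 0]], [[0, 0, 0], [0, 0, 0]], [[0, 0, 0], [0, 0, 0]]]'

```text
clock: 17.92
ee_pos: [552.9, 193.7, 117.2]
tcp_rot: [-0.0, 0.997, 0.075, 0.001]
ft_force: [0.1, -0.0, -2.2]
gripper_width: 19.9
grasp_force: 69.0
```

Emit:
send_rows --series '[[[0, 0, -0.3], [0, 0, 0]], [[0, 0, 0], [0, 0, 0]], [[0, 0, 0], [0, 0, 0]]]'

```text
clock: 18.17
ee_pos: [552.2, 194.0, 113.6]
tcp_rot: [-0.0, 0.997, 0.075, 0.0]
ft_force: [0.8, 0.3, -2.5]
gripper_width: 19.6
grasp_force: 69.0
```

Contact is expected at z ≈ 106.

Emit:
send_rows --series '[[[0, 0, -0.2], [0, 0, 0]], [[0, 0, -0.2], [0, 0, 0]], [[0, 0, 0], [0, 0, 0]], [[0, 0, 0], [0, 0, 0]]]'

```text
clock: 18.5
ee_pos: [551.7, 193.8, 108.7]
tcp_rot: [0.0, 0.997, 0.076, -0.0]
ft_force: [0.2, -0.9, -2.7]
gripper_width: 19.6
grasp_force: 69.0
```

Emit:
send_rows --series '[[[0, 0, -0.2], [0, 0, 0]], [[0, 0, 0], [0, 0, 0]], [[0, 0, 0], [0, 0, 0]]]'

```text
clock: 18.75
ee_pos: [551.7, 193.8, 106.7]
tcp_rot: [0.0, 0.997, 0.075, -0.0]
ft_force: [0.3, -0.1, -2.6]
gripper_width: 19.2
grasp_force: 69.0
```

Emit:
send_rows --series '[[[0, 0, -0.2], [0, 0, 0]], [[0, 0, 0], [0, 0, 0]], [[0, 0, 0], [0, 0, 0]]]'

```text
clock: 19.0
ee_pos: [552.4, 193.9, 106.0]
tcp_rot: [-0.0, 0.997, 0.075, 0.0]
ft_force: [-2.1, -1.1, 6.6]
gripper_width: 18.9
grasp_force: 70.1
```

Emit:
send_rows --series '[[[0, 0, 0.1], [0, 0, 0]], [[0, 0, 0], [0, 0, 0]], [[0, 0, 0], [0, 0, 0]], [[0, 0, 0], [0, 0, 0]], [[0, 0, 0], [0, 0, 0]], [[0, 0, 0], [0, 0, 0]]]' --grip 110

```text
clock: 19.5
ee_pos: [551.8, 193.9, 105.7]
tcp_rot: [0.0, 0.997, 0.075, -0.0]
ft_force: [0.2, -0.4, 0.1]
gripper_width: 48.3
grasp_force: 0.0
```

Emit:
send_rows --series '[[[0, 0, 1], [0, 0, 0]], [[0, 0, 2], [0, 0, 0]], [[0, 0, 3], [0, 0, 0]], [[0, 0, 4], [0, 0, 0]], [[0, 0, 4], [0, 0, 0]], [[0, 0, 4], [0, 0, 0]], [[0, 0, 2], [0, 0, 0]], [[0, 0, 0], [0, 0, 0]], [[0, 0, 0], [0, 0, 0]], [[0, 0, 0], [0, 0, 0]]]'

```text
clock: 20.33
ee_pos: [551.1, 193.6, 305.3]
tcp_rot: [0.0, 0.997, 0.075, -0.001]
ft_force: [0.3, -0.5, -0.7]
gripper_width: 48.2
grasp_force: 0.0
```

```bash
cat > lid.py <<'E'
from nxt import *
c,sn=np.cos(.15),np.sin(.15);W=np.array([550.8,200.4])
def wp(x,y,z): return np.array([W[0]+c*x-sn*y,W[1]+sn*x+c*y,z])
def tip(th,r=130,w=13,x=0): return wp(x,80-r*np.cos(th)+41*np.sin(th)+w,96+r*np.sin(th)+41*np.cos(th))
E
python3 - <<'E'
from lid import *
from h import *
V=tool(.15,0);s,R=state();print(s['ee_pos'],s['clock'],s['gripper_width'])
S=get_image('scene');D=get_image('side')
o=np.hstack([cv2.resize(S['frame'][20:220,290:450],(400,500)),cv2.resize(D['frame'][30:230,200:360],(400,500))])
cv2.imwrite('pics/t4.png',o[:,:,::-1])
e=wp(0,235,310);seg([(e,V,9),(wp(0,235,225),V,3),(tip(1.85),V,1),(tip(1.0),V,12),(tip(0),V,12)])
E
```

```text
[551.105 193.636 305.284] 20.3333 48.17487521420351
9 rows of [-0.39, 2.66, 0.06] [0.01, -0.02, -0.01] total [-3.52 23.92  0.58] [ 0.1 -0.2 -0.1]
   ik err 0.0000 end [0.681 0.423 1.443 0.    1.275 2.101] maxstep [0.044 0.021 0.033 0.    0.012 0.044]
3 rows of [0.0, 0.0, -2.83] [0.0, 0.0, 0.0] total [ 0.   0.  -8.5] [0. 0. 0.]
   ik err 0.0000 end [ 0.681  0.5    1.521 -0.     1.121  2.101] maxstep [0.    0.028 0.026 0.    0.052 0.   ]
2 rows of [0.5, -3.3, -0.77] [0.0, 0.0, 0.0] total [ 1.   -6.6  -1.53] [0. 0. 0.]
   ik err 0.0000 end [ 0.591  0.47   1.61  -0.     1.062  2.012] maxstep [0.046 0.014 0.042 0.    0.029 0.046]
12 rows of [0.14, -0.91, 0.15] [0.0, 0.0, 0.0] total [  1.66 -10.97   1.79] [0. 0. 0.]
   ik err 0.0000 end [ 0.423  0.391  1.69  -0.     1.06   1.844] maxstep [0.015 0.007 0.008 0.    0.001 0.015]
12 rows of [0.12, -0.78, -0.75] [0.0, 0.0, 0.0] total [ 1.41 -9.32 -9.05] [0. 0. 0.]
   ik err 0.0000 end [ 0.266  0.482  1.794 -0.     0.866  1.687] maxstep [0.013 0.009 0.011 0.    0.016 0.013]
```

View pics/t4.png

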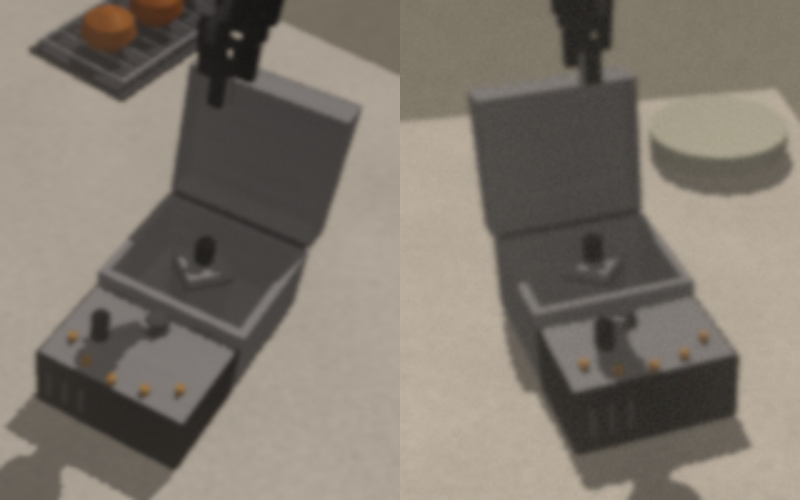

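The canister stands upright in the well (knob at (205,250) and (592,248) in the crops). Next is moving over the lid with the fingers shut.

Emit:
send_rows --series '[[[0, 0, 1], [0, 0, 0]], [[-0.2, 1.5, 1], [0, 0, 0]], [[-0.4, 3, 0], [0, 0, 0]], [[-0.5, 3.5, 0], [0, 0, 0]], [[-0.5, 3.5, 0], [0, 0, 0]], [[-0.5, 3.5, 0], [0, 0, 0]], [[-0.5, 3.5, 0], [0, 0, 0]], [[-0.5, 3, 0], [0, 0, 0]], [[-0.3, 2.3, 0], [0, 0, 0]], [[0, 0, 0], [0, 0, 0]], [[0, 0, 0], [0, 0, 0]]]' --grip 255

```text
clock: 21.35
ee_pos: [517.1, 432.8, 325.0]
tcp_rot: [0.001, 0.997, 0.077, -0.001]
ft_force: [0.3, -1.0, -0.2]
gripper_width: -0.1
grasp_force: 0.0
```

Emit:
send_rows --series '[[[0, 0, -2], [0, 0, 0]], [[0, 0, -3], [0, 0, 0]], [[0, 0, -3], [0, 0, 0]], [[0, 0, -1.5], [0, 0, 0]], [[0, 0, 0], [0, 0, 0]], [[0, 0, 0], [0, 0, 0]], [[0, 0, 0], [0, 0, 0]]]'

```text
clock: 21.93
ee_pos: [518.8, 431.7, 232.4]
tcp_rot: [-0.0, 0.997, 0.075, 0.0]
ft_force: [0.1, 0.3, 0.6]
gripper_width: 0.1
grasp_force: 0.0
```

Run:
```python
from lid import *
s,R=state();p=s['ee_pos'];print(p,s['clock'],s['ft_force'],s['gripper_width'])
ths=list(np.linspace(1.85,0.0,30));pr=p.copy()
a1=tip(1.85);print('approach',(a1-p)/10);pr=p+((a1-p)/10).round(1)*10
for t in ths[1:]:
    d=((tip(t)-pr)/10).round(1);pr=pr+d*10;print('%.2f'%t,d.tolist(),end='; ')
print(pr)
```

```text
[518.811 431.666 232.355] 21.9333 [0.123 0.322 0.598] 0.11070427151502096
approach [ 0.685 -6.492 -2.269]
1.79 [0.1, -0.7, 0.5]; 1.72 [0.1, -0.8, 0.4]; 1.66 [0.1, -0.8, 0.4]; 1.59 [0.1, -0.8, 0.3]; 1.53 [0.2, -0.8, 0.2]; 1.47 [0.1, -0.8, 0.2]; 1.40 [0.1, -0.9, 0.2]; 1.34 [0.2, -0.8, 0.1]; 1.28 [0.1, -0.9, -0.0]; 1.21 [0.1, -0.8, -0.0]; 1.15 [0.1, -0.9, -0.1]; 1.08 [0.2, -0.9, -0.1]; 1.02 [0.1, -0.8, -0.2]; 0.96 [0.1, -0.8, -0.2]; 0.89 [0.1, -0.8, -0.3]; 0.83 [0.2, -0.8, -0.4]; 0.77 [0.1, -0.8, -0.4]; 0.70 [0.1, -0.7, -0.4]; 0.64 [0.1, -0.7, -0.5]; 0.57 [0.1, -0.7, -0.5]; 0.51 [0.1, -0.7, -0.6]; 0.45 [0.1, -0.6, -0.6]; 0.38 [0.1, -0.5, -0.7]; 0.32 [0.1, -0.6, -0.7]; 0.26 [0.0, -0.4, -0.7]; 0.19 [0.1, -0.5, -0.7]; 0.13 [0.1, -0.4, -0.8]; 0.06 [0.0, -0.3, -0.8]; 0.00 [0.1, -0.3, -0.8]; [556.811 163.666 137.355]
```

Emit:
send_rows --series '[[[0.3, -2.2, -0.8], [0, 0, 0]], [[0.2, -2.2, -0.8], [0, 0, 0]], [[0.2, -2.1, -0.7], [0, 0, 0]], [[0.1, -0.7, 0.5], [0, 0, 0]], [[0.1, -0.8, 0.4], [0, 0, 0]], [[0.1, -0.8, 0.4], [0, 0, 0]], [[0.1, -0.8, 0.3], [0, 0, 0]], [[0.2, -0.8, 0.2], [0, 0, 0]], [[0.1, -0.8, 0.2], [0, 0, 0]]]'

```text
clock: 22.68
ee_pos: [532.6, 320.3, 229.3]
tcp_rot: [-0.001, 0.997, 0.076, 0.001]
ft_force: [0.7, 2.9, 1.5]
gripper_width: -0.1
grasp_force: 1.4
```

Emit:
send_rows --series '[[[0.1, -0.9, 0.2], [0, 0, 0]], [[0.2, -0.8, 0.1], [0, 0, 0]], [[0.1, -0.9, 0], [0, 0, 0]], [[0.1, -0.8, 0], [0, 0, 0]], [[0.1, -0.9, -0.1], [0, 0, 0]], [[0.2, -0.9, -0.1], [0, 0, 0]], [[0.1, -0.8, -0.2], [0, 0, 0]], [[0.1, -0.8, -0.2], [0, 0, 0]], [[0, 0, 0], [0, 0, 0]]]'

```text
clock: 23.43
ee_pos: [541.6, 249.9, 224.0]
tcp_rot: [0.001, 0.997, 0.075, -0.001]
ft_force: [0.5, -0.1, 0.7]
gripper_width: -0.5
grasp_force: 0.0
```

Emit:
send_rows --series '[[[0.1, -0.8, -0.3], [0, 0, 0]], [[0.2, -0.8, -0.4], [0, 0, 0]], [[0.1, -0.8, -0.4], [0, 0, 0]], [[0.1, -0.7, -0.4], [0, 0, 0]], [[0.1, -0.7, -0.5], [0, 0, 0]], [[0.1, -0.7, -0.5], [0, 0, 0]], [[0.1, -0.7, -0.6], [0, 0, 0]]]'

```text
clock: 24.02
ee_pos: [550.0, 199.1, 193.4]
tcp_rot: [0.0, 0.997, 0.075, -0.0]
ft_force: [1.7, -0.4, 3.0]
gripper_width: -0.0
grasp_force: 0.8
```

Emit:
send_rows --series '[[[0.1, -0.6, -0.6], [0, 0, 0]], [[0.1, -0.5, -0.7], [0, 0, 0]], [[0.1, -0.6, -0.7], [0, 0, 0]], [[0, -0.4, -0.7], [0, 0, 0]], [[0.1, -0.5, -0.7], [0, 0, 0]], [[0.1, -0.4, -0.8], [0, 0, 0]], [[0, -0.3, -0.8], [0, 0, 0]]]'

```text
clock: 24.6
ee_pos: [554.8, 166.4, 142.9]
tcp_rot: [0.0, 0.997, 0.075, -0.0]
ft_force: [0.6, -0.2, 1.7]
gripper_width: 0.1
grasp_force: 0.5
```

Emit:
send_rows --series '[[[0, 0, -0.4], [0, 0, 0]], [[0, 0, -0.3], [0, 0, 0]], [[0, 0, 0], [0, 0, 0]], [[0, 0, 0], [0, 0, 0]]]'

```text
clock: 24.93
ee_pos: [554.7, 166.8, 137.0]
tcp_rot: [0.0, 0.997, 0.076, -0.0]
ft_force: [-1.7, -2.1, 4.2]
gripper_width: -0.0
grasp_force: 2.0
```

Emit:
send_rows --series '[[[0, 0, -0.2], [0, 0, 0]], [[0, 0, 0], [0, 0, 0]], [[0, 0, 0], [0, 0, 0]]]'

```text
clock: 25.18
ee_pos: [554.8, 166.8, 136.9]
tcp_rot: [0.0, 0.997, 0.076, -0.0]
ft_force: [-7.2, -3.8, 21.4]
gripper_width: 0.4
grasp_force: 10.5
```

Emit:
send_rows --series '[[[0, 0, 1], [0, 0, 0]], [[0, 0, 2], [0, 0, 0]], [[0, 0, 3], [0, 0, 0]], [[0, 0, 4], [0, 0, 0]], [[0, 0, 2], [0, 0, 0]], [[0, 0, 0], [0, 0, 0]], [[0, 0, 0], [0, 0, 0]]]'

```text
clock: 25.77
ee_pos: [555.5, 167.3, 256.2]
tcp_rot: [-0.0, 0.997, 0.076, 0.001]
ft_force: [-0.1, -0.2, 0.0]
gripper_width: -0.0
grasp_force: 0.0
```

Run:
```python
from lid import *
from h import *
s,R=state();p=s['ee_pos'];print(p,s['clock'],s['ft_force'])
S=get_image('scene');D=get_image('side')
o=np.hstack([cv2.resize(S['frame'][90:220,290:440],(400,347)),cv2.resize(D['frame'][90:220,210:360],(400,347))])
cv2.imwrite('pics/t5.png',o[:,:,::-1])
kn=tri([(S,(330,144.5)),(D,(281.7,157.7))])
def kp(l): return wp(-65*np.sin(.8-l),-105-65*np.cos(.8-l),124)
for l in(.1,.15,.2): print(l,kp(l),proj(S,kp(l)),proj(D,kp(l)))
```

```text
[555.511 167.341 256.197] 25.7667 [-0.075 -0.223  0.042]
0.1 [532.516  41.165 124.   ] [[329.329 144.555]] [[279.681 157.618]]
0.15 [535.328  39.536 124.   ] [[329.746 145.449]] [[280.923 157.846]]
0.2 [538.218  38.05  124.   ] [[330.225 146.332]] [[282.186 158.038]]
```

View pics/t5.png

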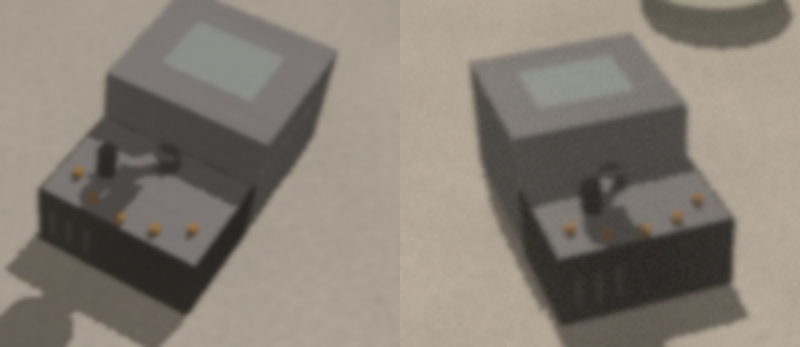

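The lid is shut: its top is at z = 137 and it held rigid under 21 N. Next is the lever, at about 0.15 rad with its knob near (535,39.5).

Run:
```python
from lid import *
def kp(l,z=101): return wp(-65*np.sin(.8-l),-105-65*np.cos(.8-l),z)
V=tool(.15,0);seg([(kp(.15,180),V,6),(kp(.15),V,6)])
pr=kp(.15)
for i in range(1,13):
    l=.15+1.05*i/12;d=((kp(l)-pr)/10).round(2);pr=pr+d*10;print(d.tolist(),end='; ')
print(pr,np.degrees(1.05/12));seg([(kp(1.2),tool(1.2,0),12)],kp(.15),V)
```

```text
6 rows of [-0.31, -2.12, -1.23] [0.0, -0.02, -0.01] total [ -1.87 -12.73  -7.37] [ 0.  -0.1 -0.1]
   ik err 0.0000 end [ 0.052  0.363  1.864 -0.     0.914  1.472] maxstep [0.039 0.01  0.028 0.    0.031 0.039]
6 rows of [0.0, 0.0, -1.32] [0.0, 0.0, 0.0] total [ 0.   0.  -7.9] [0. 0. 0.]
   ik err 0.0000 end [ 0.052  0.487  1.905 -0.     0.75   1.472] maxstep [0.    0.022 0.008 0.    0.028 0.   ]
[0.51, -0.25, 0.0]; [0.53, -0.21, 0.0]; [0.55, -0.15, 0.0]; [0.55, -0.11, 0.0]; [0.57, -0.06, 0.0]; [0.57, -0.01, 0.0]; [0.57, 0.04, 0.0]; [0.56, 0.08, 0.0]; [0.55, 0.14, 0.0]; [0.54, 0.19, 0.0]; [0.52, 0.23, 0.0]; [0.49, 0.27, 0.0]; [600.428  41.136 101.   ] 5.013380707394703
12 rows of [0.54, 0.01, 0.0] [0.0, 0.0, 5.01] total [6.51 0.16 0.  ] [ 0.   0.  60.2]
   ik err 0.0000 end [0.049 0.561 1.758 0.    0.822 0.42 ] maxstep [0.    0.006 0.013 0.    0.006 0.088]
```

Emit:
send_rows --series '[[[-0.3, -2.1, -1.2], [0, 0, 0]], [[-0.3, -2.1, -1.2], [0, 0, 0]], [[-0.3, -2.1, -1.2], [0, 0, 0]], [[-0.3, -2.1, -1.3], [0, 0, 0]], [[-0.3, -2.2, -1.3], [0, 0, 0]], [[-0.4, -2.1, -1.2], [0, 0, 0]], [[0, 0, 0], [0, 0, 0]], [[0, 0, 0], [0, 0, 0]], [[0, 0, 0], [0, 0, 0]]]' --grip 90

```text
clock: 26.62
ee_pos: [535.6, 40.2, 180.1]
tcp_rot: [-0.0, 0.997, 0.075, -0.001]
ft_force: [0.6, -0.3, 0.3]
gripper_width: 55.1
grasp_force: 0.0
```

Run:
```python
from lid import *
from h import *
s,R=state();print(s['ee_pos'],s['clock'],s['gripper_width'])
W_=get_image('wrist')
for t in('lever_knob','lever'):
    print([(np.round(x['box']),round(x['p'],2)) for x in search_frame('wrist',t)])
def kp(l,z=124): return wp(-65*np.sin(.8-l),-105-65*np.cos(.8-l),z)
for l in(.05,.15,.25):print(l,proj(W_,kp(l)))
for a_ in (0,.4,.8,1.2,1.6):print('stud',a_,proj(W_,wp(-90*np.sin(.8-a_),-105-90*np.cos(.8-a_),89)))
print('pivot',proj(W_,wp(0,-105,124)))
save(W_,'w5.png')
seg([(kp(.15,101),tool(.15,0),6)])
```

```text
[535.616  40.185 180.133] 26.6167 55.1490467196011
[(array([240., 140., 102.,  88.]), 0.75), (array([510.,   2., 130.,  39.]), 0.54)]
[(array([242., 137., 104.,  91.]), 0.92)]
0.05 [[317.027 221.442]]
0.15 [[322.763 215.112]]
0.25 [[327.87 208.18]]
stud 0 [[334.959 227.439]]
stud 0.4 [[359.642 194.991]]
stud 0.8 [[370.329 153.222]]
stud 1.2 [[363.432 107.454]]
stud 1.6 [[337.701  65.368]]
pivot [[247.49  161.628]]
6 rows of [-0.02, -0.02, -1.34] [-0.0, 0.0, -0.02] total [-0.09 -0.12 -8.01] [-0.   0.  -0.1]
   ik err 0.0000 end [ 0.052  0.487  1.905 -0.     0.75   1.472] maxstep [0.    0.022 0.008 0.    0.028 0.   ]
```

View pics/w5.png

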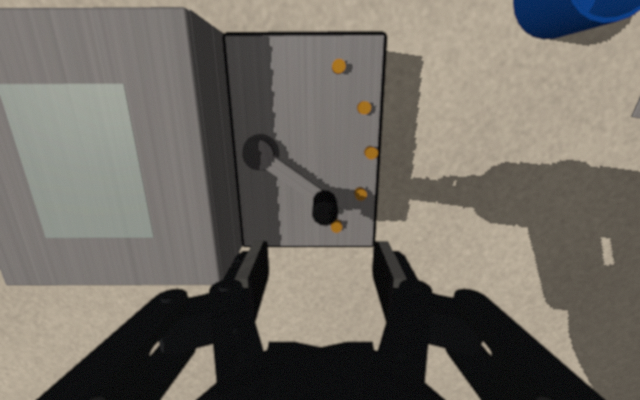

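Wrist view: the studs at (337,227) to (339,66) match the prediction within 2 px, and the lever knob at (324,212) agrees with 0.15 rad. I'm descending to grip it.

Emit:
send_rows --series '[[[0, 0, -1.5], [0, 0, 0]], [[0, 0, -2], [0, 0, 0]], [[0, 0, -2], [0, 0, 0]], [[0, 0, -1.5], [0, 0, 0]], [[0, 0, -0.9], [0, 0, 0]], [[0, 0, 0], [0, 0, 0]], [[0, 0, 0], [0, 0, 0]]]'

```text
clock: 27.35
ee_pos: [536.0, 40.3, 102.0]
tcp_rot: [0.0, 0.997, 0.076, -0.0]
ft_force: [0.7, 0.1, 0.4]
gripper_width: 55.1
grasp_force: 0.0
```

Emit:
send_rows --series '[[[0, 0, 0], [0, 0, 0]], [[0, 0, 0], [0, 0, 0]], [[0, 0, 0], [0, 0, 0]], [[0, 0, 0], [0, 0, 0]], [[0, 0, 0], [0, 0, 0]], [[0, 0, 0], [0, 0, 0]]]' --grip 255 --grip_force 30

```text
clock: 27.85
ee_pos: [535.4, 38.3, 102.9]
tcp_rot: [0.001, 0.997, 0.076, -0.001]
ft_force: [-3.9, -10.4, 7.2]
gripper_width: 18.7
grasp_force: 30.1
```

Emit:
send_rows --series '[[[0.51, -0.25, 0], [0, 0, 5]], [[0.53, -0.21, 0], [0, 0, 5]], [[0.55, -0.15, 0], [0, 0, 5]], [[0.55, -0.11, 0], [0, 0, 5]], [[0.57, -0.06, 0], [0, 0, 5]], [[0.57, 0, 0], [0, 0, 5]], [[0, 0, 0], [0, 0, 0]]]'

```text
clock: 28.43
ee_pos: [569.4, 30.2, 103.0]
tcp_rot: [0.001, 0.943, 0.334, -0.0]
ft_force: [-2.1, -10.7, 5.3]
gripper_width: 19.0
grasp_force: 30.0
```

Emit:
send_rows --series '[[[0.57, 0.04, 0], [0, 0, 5]], [[0.56, 0.08, 0], [0, 0, 5]], [[0.55, 0.14, 0], [0, 0, 5]], [[0.54, 0.19, 0], [0, 0, 5]], [[0.52, 0.23, 0], [0, 0, 5]], [[0.49, 0.27, 0], [0, 0, 5]], [[0, 0, 0], [0, 0, 0]], [[0, 0, 0], [0, 0, 0]], [[0, 0, 0], [0, 0, 0]]]'

```text
clock: 29.18
ee_pos: [602.0, 40.8, 103.0]
tcp_rot: [0.001, 0.826, 0.564, 0.001]
ft_force: [0.7, -5.5, 3.0]
gripper_width: 18.8
grasp_force: 29.8
```

Run:
```python
from lid import *
s,R=state();p=s['ee_pos'];print(p,s['ft_force'],s['gripper_width'])
q=np.array([[c,sn],[-sn,c]])@(p[:2]-W)-[0,-105];print(np.hypot(*q),'lever',.8-np.arctan2(-q[0],-q[1]))
t=wp(-65*np.sin(.8-1.2),-105-65*np.cos(.4),101);print((t-p)/10)
```

```text
[602.042  40.76  103.014] [ 0.72  -5.528  2.991] 18.80069208734574
66.17909666156696 lever 1.2171110273993553
[-0.158  0.041 -0.201]
```

Emit:
send_rows --series '[[[-0.12, 0, 0], [0, 0, 0]], [[0, 0, 0], [0, 0, 0]], [[0, 0, 0], [0, 0, 0]], [[0, 0, 0], [0, 0, 0]]]'

```text
clock: 29.52
ee_pos: [601.9, 40.7, 103.1]
tcp_rot: [0.002, 0.826, 0.564, 0.002]
ft_force: [5.2, -6.0, -0.6]
gripper_width: 19.0
grasp_force: 29.6
```

Emit:
send_rows --series '[[[0, 0, 0], [0, 0, 0]], [[0, 0, 0], [0, 0, 0]], [[0, 0, 0], [0, 0, 0]], [[0, 0, 0], [0, 0, 0]], [[0, 0, 0], [0, 0, 0]]]' --grip 90

```text
clock: 29.93
ee_pos: [599.5, 41.7, 101.8]
tcp_rot: [0.0, 0.826, 0.564, -0.0]
ft_force: [-0.6, 0.2, -0.4]
gripper_width: 55.3
grasp_force: 0.0
```

Emit:
send_rows --series '[[[0, 0, 1], [0, 0, 0]], [[0, 0, 2], [0, 0, 0]], [[0, 0, 3], [0, 0, 0]], [[0, 0, 4], [0, 0, 0]], [[-2, 0, 3], [0, 0, 0]], [[-4, 0, 1], [0, 0, 0]], [[-3, 0, 0], [0, 0, 0]], [[0, 0, 0], [0, 0, 0]], [[0, 0, 0], [0, 0, 0]]]'

```text
clock: 30.68
ee_pos: [508.7, 41.7, 243.0]
tcp_rot: [0.0, 0.826, 0.564, 0.0]
ft_force: [1.0, -0.7, 0.8]
gripper_width: 55.1
grasp_force: 0.0
```

Run:
```python
from lid import *
from h import *
s,R=state();print(s['ee_pos'],s['clock'],s['ft_force'])
S=get_image('scene');D=get_image('side');Wr=get_image('wrist')
def kp(l,z=124,r=65): return wp(-r*np.sin(.8-l),-105-r*np.cos(.8-l),z)
P=np.array([kp(l) for l in(1.1,1.15,1.2,1.25,1.3)])
for im in(S,D,Wr): print(proj(im,P).round(1).tolist())
print(proj(Wr,kp(1.2,89,90)),proj(Wr,wp(0,-105,92)))
f=Wr['frame'].copy()
def crop(im,n):
    u,v=proj(im,kp(1.2))[0];x,y=int(u)-n,int(v)-n;y=max(y,0);x=max(x,0);print('crop',x,y);return cv2.resize(im['frame'][y:y+2*n,x:x+2*n],(400,400),interpolation=cv2.INTER_CUBIC)
cv2.imwrite('pics/t6.png',np.hstack([crop(S,40),crop(Wr,80)])[:,:,::-1])
```

```text
[508.671  41.666 243.025] 30.6833 [ 0.969 -0.668  0.799]
[[347.5, 157.7], [348.8, 157.9], [350.1, 158.1], [351.4, 158.3], [352.7, 158.4]]
[[304.6, 155.2], [305.6, 154.8], [306.6, 154.3], [307.5, 153.7], [308.4, 153.2]]
[[409.1, 162.5], [411.7, 159.9], [414.2, 157.1], [416.6, 154.1], [418.9, 151.1]]
[[421.645 165.62 ]] [[354.075 110.701]]
crop 310 118
crop 334 77
```

View pics/t6.png

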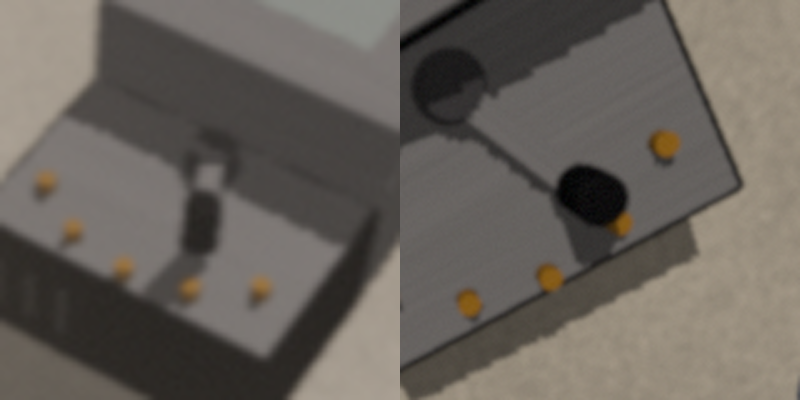

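The lever points at the fourth stud: the knob top sits within about 0.02 rad of the predicted 1.2 in both views. The lid is shut and the arm is clear, so I'm handing in.

```bash
python3 -c "
from rig import order
print(order.close_job())"
```

```text
the job is handed in; nothing more can be done
None
```

I stood the canister upright on the counter, then moved it by its knob into the well, where it stood upright. I then shut the lid and swung the lever to the fourth stud (about 0.02 rad off at most), and handed the job in at about 31 s. The verdict was not shown.

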